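# Unload the shaker and close the sample bottles

## Task

The run on the shaker is over. Before unloading, turn its speed knob back until the red pointer stands on the green idle mark, so that it cannot start up fast; then take every sample bottle, from the shaker's spring clamps and from the bench, stand it upright in a well of its own in the blue rack, and screw its orange cap down until it stops tight. Leave the other things on the table alone.

Things in the scene. Friction and masses are not known exactly. Their poses are not given: they have to be found in the camera images.
- shaker: white orbital shaker, fixed, mains off, 220 mm deep (x), 284 wide (y); origin under its centre on the table, x to its back, y to its control tower. Aluminium platform, top 70 mm above the table, y -142 to +48 mm, with four spring clamps centred at x -45 and +45, y -92 and -2 mm. Control tower 90 mm wide, top at 110 mm, centre line at y +97 mm
- clamp0 (a point): floor of one of the four alike spring clamps, 70 mm above the table (the one at x -45, y -92 mm). Two stiff steel arms 28 mm high on its -x and +x sides, two sprung arms 37 mm high on its -y and +y sides, whose nibs hold the bottle by its waist; it is pulled straight up with about 10 N over the first 8 mm, then slides free by 40 mm
- speed (a joint): speed control: round black ribbed knob, 40 mm across, 26 mm high, vertical axis, on top of the control tower; rad, 0 to 6.5, rising when turned clockwise seen from above; turns lightly (0.03 N m), stays where it is left. One radian moves the speed pointer 10 mm
- speed_knob (a point): centre of the top face of the speed knob, on its axis, 137 mm above the table; the knob's lower end is 26 mm below, on the tower's top
- speed_pointer (a point): red speed pointer in a slot along the shaker's x on the tower's top, geared to the knob: clockwise moves it to +x (faster), anticlockwise to -x. It cannot be moved by hand
- idle_mark (a point): middle of the green idle mark beside the pointer's slot, 6 mm wide along the slot; axes parallel to the shaker's. The pointer stands level with it at a knob value of 1.0
- rack: blue plastic storage rack, fixed, 190 (x) by 280 mm (y), 40 mm high, with 2 x 3 square wells 46 mm wide and 32 mm deep (floor 8 mm above the table), centred at x = -45 and +45, y = -90, 0 and +90 mm, mouths chamfered 3 mm; origin under its centre, axes parallel to its sides
- bottleA: white square bottle with orange screw cap, 0.12 kg, may be absent; starts in a clamp of the shaker, sides parallel to the shaker's. Body 42 x 42 mm, 54 high, waist 38 mm wide from 16 to 28 mm up, neck 32 mm wide. Origin: centre of its underside, z up to the cap. Cap 44 mm across, 24 high; its top is 84 mm above the origin when tight, 86 loose. It can be lifted by the cap
- capA (a joint): turn of bottle A's cap on its thread, rad: 0 loosest (it does not come off), rising clockwise seen from above, 3.0 fully down where it stops tight. Turns with about 0.05 N m, sinks 0.67 mm a radian; the square wells (and the clamps) keep the bottle from turning with it but for some 6 degrees of play
- bottleB: white square bottle with orange screw cap, 0.12 kg, may be absent; starts in a clamp of the shaker, sides parallel to the shaker's. Body 42 x 42 mm, 54 high, waist 38 mm wide from 16 to 28 mm up, neck 32 mm wide. Origin: centre of its underside, z up to the cap. Cap 44 mm across, 24 high; its top is 84 mm above the origin when tight, 86 loose. It can be lifted by the cap
- capB (a joint): turn of bottle B's cap on its thread, rad: 0 loosest (it does not come off), rising clockwise seen from above, 3.0 fully down where it stops tight. Turns with about 0.05 N m, sinks 0.67 mm a radian; the square wells (and the clamps) keep the bottle from turning with it but for some 6 degrees of play
- bottleC: white square bottle with orange screw cap, 0.12 kg, may be absent; starts in a clamp of the shaker, sides parallel to the shaker's. Body 42 x 42 mm, 54 high, waist 38 mm wide from 16 to 28 mm up, neck 32 mm wide. Origin: centre of its underside, z up to the cap. Cap 44 mm across, 24 high; its top is 84 mm above the origin when tight, 86 loose. It can be lifted by the cap
- capC (a joint): turn of bottle C's cap on its thread, rad: 0 loosest (it does not come off), rising clockwise seen from above, 3.0 fully down where it stops tight. Turns with about 0.05 N m, sinks 0.67 mm a radian; the square wells (and the clamps) keep the bottle from turning with it but for some 6 degrees of play
- bottleD: white square bottle with orange screw cap, 0.12 kg, may be absent; starts in a clamp of the shaker, sides parallel to the shaker's. Body 42 x 42 mm, 54 high, waist 38 mm wide from 16 to 28 mm up, neck 32 mm wide. Origin: centre of its underside, z up to the cap. Cap 44 mm across, 24 high; its top is 84 mm above the origin when tight, 86 loose. It can be lifted by the cap
- capD (a joint): turn of bottle D's cap on its thread, rad: 0 loosest (it does not come off), rising clockwise seen from above, 3.0 fully down where it stops tight. Turns with about 0.05 N m, sinks 0.67 mm a radian; the square wells (and the clamps) keep the bottle from turning with it but for some 6 degrees of play
- bottleE: white square bottle with orange screw cap, 0.12 kg; starts on the bench between shaker and rack. Body 42 x 42 mm, 54 high, waist 38 mm wide from 16 to 28 mm up, neck 32 mm wide. Origin: centre of its underside, z up to the cap. Cap 44 mm across, 24 high; its top is 84 mm above the origin when tight, 86 loose. It can be lifted by the cap
- capE (a joint): turn of bottle E's cap on its thread, rad: 0 loosest (it does not come off), rising clockwise seen from above, 3.0 fully down where it stops tight. Turns with about 0.05 N m, sinks 0.67 mm a radian; the square wells (and the clamps) keep the bottle from turning with it but for some 6 degrees of play
- forceps: bystander: steel forceps lying flat, 125 mm long, 10 mm wide, 5 mm high; origin under its centre
- pin_tin: bystander: round aluminium tin of pins, 62 mm across, 24 mm high; origin under its centre
- calliper: bystander: digital calliper lying flat, 170 mm long, 14 mm high; origin under its centre
- marker: bystander: white marker pen with a blue cap, lying, 115 mm long, 16 mm thick; origin under its centre
- glue_jar: bystander: amber glue jar, 52 mm across, 75 mm high; origin under its centre

How it is judged:
By the outcome, as a careful person would: the job done as asked, in the order asked, and still so for the second after the job is handed in, with the robot touching nothing.
Of bottleA, bottleB, bottleC, bottleD only 2 to 4 are there at a start; the rules pass over those that are not, and their reading is None.
At some moment in a run one of bottleE may be knocked a few centimetres aside while the robot is not near it.
It also fails if it takes over 210 s, if anything falls off the work surface, if the arm or the gripper's body presses on something with over 40 N, if the wrist force passes 120 N, or if a joint passes its speed limit or range.

## Robot

A 6-joint arm with a two-finger parallel gripper is mounted at the origin on the work surface. World frame = base frame: x ahead of the robot, y to its left, z up, the work surface at z = 0. Lengths are in m, angles in degrees, forces in N, time in s.
With the tool pointing down it reaches from about 0.4 to 0.825 m from the base axis. Payload 7 kg.
Tool frame: the origin (TCP) lies at the very end of the fingers, on their centre line; the grasp point (between the pads) lies 19 mm behind it; x points along the fingers, z is the direction in which the jaws open and shut, and the axes are right-handed (so a half turn about x gives the same grasp; the last joint's range is limited). The gripper opens to 88 mm and grips with 3 to 60 N. Pads are 19 mm wide; open, the fingers measure 130 mm over their backs; the gripper's body (78 mm by 193 mm) begins 47 mm behind the grasp point.
Start: joints at [92.367, 20.546, 0.682, 0, -70.136, -16.507], TCP at [0.165, 0.655, 0.227] pointing down, gripper open.
Joint ranges: [-176.03, 176.03], [-82.01, 121.73], [-58.28, 71.71], [-173.87, 95.51], [-174.79, -0.11], [-173.66, 173.66]. Speed limits (degrees/s): [136.94, 136.94, 172.46, 180, 180, 180].

## Interface

Orientations are given as [roll, pitch, yaw] about the fixed x, y, z axes, in that order (R = Rz(yaw) Ry(pitch) Rx(roll)).
In Python, from plant import * gives the robot as it stands.
- The arm moves only by the tool arm_command, never from a script. Its argument "commands" is one flat list of numbers, 5 for each row, row after row: the shift along the tool's x, y, z in mm, then the turn about the tool's x in degrees, then the opening in per cent of the stroke, from 0 (shut) to 100 (fully open). A call has 1 to 5 rows; each row shifts and turns the pose as measured when the row begins, along the tool's axes as they then stand; what a row does not reach is not made up. A row lasts 1/8 s, in which the tool goes at most 62.5 mm and 10.7 degrees, less where a joint would pass 70% of its speed; a pose out of reach is approached as far as the arm can. A call is refused whole if a number of a shift passes 62.5 or a number of a turn 10.7, either way. A call with a gripper value outside its range is refused whole. The fingers move at their own pace and stop on an object; the grip force is fixed at half the most. Time passes only in rows, so rows that do not move let the fingers close. It gives the time, the measured TCP pose, the force and the opening at its end, in the units of the state.
- get_obs(): the state, without advancing time (a new reading comes with each control period).
- snapshot(name): name is "side" or "top" or "wrist"; returns a dict with "frame" (480x640x3 uint8, blue, green, red), "fov_y" (degrees; the focal length in pixels is half the picture's height over the tangent of half this angle, whatever the lens; pixels are square), "cx", "cy" (the principal point, pixels), "world_to_cam" (4x4, takes a point from world to camera coordinates). Camera axes: x right, y up, looking along -z (the intrinsics and any distortion apply to the point x, -y, -z); pixel columns grow to the right and rows downward; lengths in m; the calibration is good to about 2 mm. A picture is of the moment at which its call begins. There is no depth.
- close_job(): hands the job in, once; it reports no verdict.
The state is a dict: "clock": time; "joint_pos": joint angles; "qvel": joint speeds; "tau": joint torques, N m; "tool_pos": TCP position; "orientation": TCP orientation; "force": force on the tool from outside, world axes, zero at the start; "moment": the same for the moment, N m; "opening": finger opening in m.
Only numpy, scipy, OpenCV 4.12 (cv2) and the standard library are available. Lean on these libraries where they do the work, as an engineer would, in place of code of your own. Each camera call takes 0.05 s, during which the arm holds its last target. There are 200 camera calls.

## Working session

There is one attempt and no reset: what is moved stays moved. The work goes in short steps, Python scripts to look and compute and a tool call to move; the robot and the scene stay as the last step left them, time stands still between calls to the robot, and variables do not carry over. Pictures are saved under pics/ and viewed, about 12 in all and at most 16, crops included, and the job is handed in when it is done.

Besides the shell and the picture viewer there is one more tool, called after "Call:" by a JSON object that holds its "op" and its "data". arm_command: Moves the arm, as the interface text tells. Its arguments: {"type":"object","properties":{"commands":{"type":"array"}},"required":["commands"]}

```bash
ls; mkdir -p pics; python3 - <<'E'
from plant import *
import cv2,numpy as np
print(get_obs())
for n in("side","top","wrist"):
    s=snapshot(n);cv2.imwrite(f"pics/{n}0.png",s["frame"]);print(n,s["fov_y"],s["cx"],s["cy"],np.round(s["world_to_cam"],4).tolist(),[k for k in s])
E
```

```text
pics
{'clock': 0.0, 'joint_pos': array([ 9.23651717e+01,  2.05921424e+01,  6.33029486e-01, -1.87809349e-02,
       -7.01367038e+01, -1.65061917e+01]), 'qvel': array([ 0.03026617, -0.05191   , -0.00025384,  0.05582872, -0.02300236,
        0.01703078]), 'tau': array([ 1.60283129e-03, -5.82723749e+01,  2.93043405e+01,  6.99700847e+00,
        7.07450919e-03, -1.53832971e-04]), 'tool_pos': array([0.16483228, 0.65405112, 0.22561327]), 'orientation': array([  6.06740875,  89.90256972, -98.0800073 ]), 'force': array([-0.83162433, -0.12476308, -0.45963062]), 'moment': array([-0.0213162 , -0.00485198,  0.01095167]), 'opening': 0.08769671732732906}
side 57.17100008899135 316.8179413771441 235.69154740839696 [[-0.9932, -0.1161, 0.0055, 0.4893], [0.075, -0.6037, 0.7937, -0.1272], [-0.0888, 0.7887, 0.6083, -0.8919], [0.0, 0.0, 0.0, 1.0]] ['frame', 'fov_y', 'cx', 'cy', 'world_to_cam']
top 50.35202227286604 323.0963457967666 240.58387789247323 [[0.0136, -0.9995, -0.0284, 0.0242], [0.9973, 0.0115, 0.0723, -0.5025], [-0.0719, -0.0293, 0.997, -1.0701], [0.0, 0.0, 0.0, 1.0]] ['frame', 'fov_y', 'cx', 'cy', 'world_to_cam']
wrist 71.02803128720035 323.15542260196435 240.12435992105955 [[-0.2432, -0.97, 0.0022, 0.6731], [0.9285, -0.2334, -0.2889, 0.037], [0.2807, -0.0682, 0.9574, -0.3932], [0.0, 0.0, 0.0, 1.0]] ['frame', 'fov_y', 'cx', 'cy', 'world_to_cam']
```

View pics/top0.png

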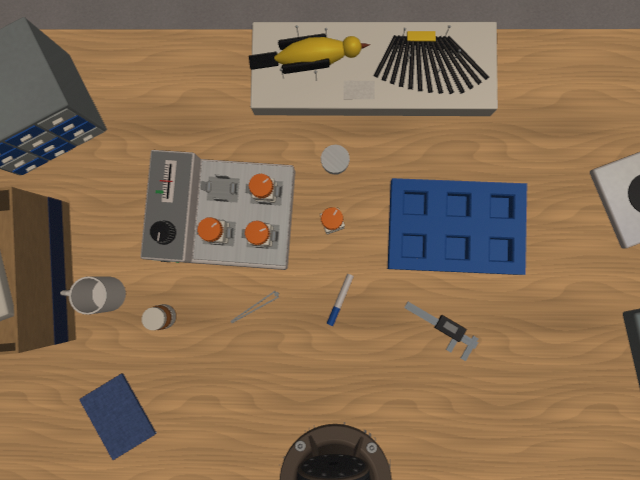

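View pics/side0.png

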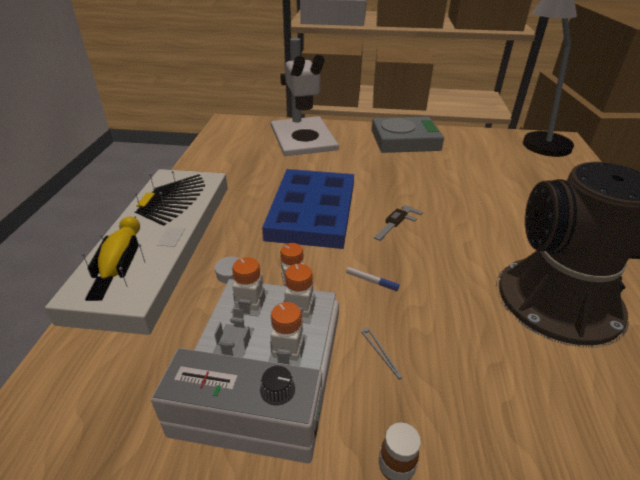

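The top view shows a 3-bottle shaker load: caps at about (261,187), (210,230) and (257,233). Bottle E is on the bench at (332,218), the rack spans (390..526, 180..274), and the knob is at (162,232). The red pointer, near (168,180), stands ahead of the green mark. The side view agrees. Next I'll measure these.

```bash
cat > h.py <<'E'
from plant import *
import cv2,numpy as np
from scipy.spatial.transform import Rotation as R
def ray(s,u,v):
    f=240/np.tan(np.radians(s["fov_y"]/2));W=np.array(s["world_to_cam"])
    d=W[:3,:3].T@np.array([(u-s["cx"])/f,-(v-s["cy"])/f,-1]);return -W[:3,:3].T@W[:3,3],d
def onz(s,u,v,z):
    o,d=ray(s,u,v);return o+d*(z-o[2])/d[2]
def proj(s,p):
    f=240/np.tan(np.radians(s["fov_y"]/2));W=np.array(s["world_to_cam"]);c=W[:3,:3]@np.array(p)+W[:3,3]
    return np.array([s["cx"]-f*c[0]/c[2],s["cy"]+f*c[1]/c[2]])
def mask(s,lo,hi):
    return cv2.inRange(cv2.cvtColor(s["frame"],cv2.COLOR_BGR2HSV),lo,hi)
def blobs(m,amin=20):
    n,l,st,c=cv2.connectedComponentsWithStats(m);return [(st[i],c[i],l==i) for i in range(1,n) if st[i][4]>=amin]
OR=((3,170,90),(14,255,255))
def tool():
    o=get_obs();M=R.from_euler("xyz",o["orientation"],degrees=True).as_matrix();return o,M
def state():
    o,M=tool();print("t",round(o["clock"],2),"tcp",np.round(o["tool_pos"]*1000,1),"zdir",round(np.degrees(np.arctan2(M[1,2],M[0,2])),2),"xax",np.round(M[:,0],4),"q",np.round(o["joint_pos"],1),"F",np.round(o["force"],1),"M",np.round(o["moment"],2),"op",round(o["opening"]*1000,1))
def goto(p,zdir=None):
    "shift in mm along tool axes to world p(m), and turn"
    o,M=tool();d=M.T@(np.array(p)-o["tool_pos"])*1000;print("shift",np.round(d,1),end=" ")
    if zdir is not None:
        a=np.degrees(np.arctan2(M[1,2],M[0,2]));print("turn",np.round(-((zdir-a+90)%180-90),1))
    else: print()
E
python3 - <<'E'
from h import *
state()
t=snapshot("top");s=snapshot("side")
for n,c in(("top",t),("side",s)):
    for st,ce,m in blobs(mask(c,*OR)): print(n,st,np.round(ce,1), [np.round(onz(c,*ce,z)[:2]*1000,1) for z in (.145,.075)])
    b=blobs(mask(c,(105,150,40),(125,255,255)),1500)
    for st,ce,m in b:
        r=cv2.minAreaRect(cv2.findContours(m.astype(np.uint8),0,1)[0][0]);print(n,"blue",st,r)
def tri(a,ua,b,ub):
    (o1,d1),(o2,d2)=ray(a,*ua),ray(b,*ub);k=np.linalg.lstsq(np.c_[d1,-d2],o2-o1,rcond=None)[0];return (o1+k[0]*d1+o2+k[1]*d2)/2,np.linalg.norm(o1+k[0]*d1-o2-k[1]*d2)
cv2.imwrite("pics/c1.png",np.hstack([cv2.resize(t["frame"][145:270,138:300],None,fx=3,fy=3,interpolation=2)[:375,:],cv2.resize(s["frame"][345:445,155:305],None,fx=2.1,fy=3.75,interpolation=2)[:375]])[:, :800])
E
```

```text
t 0.15 tcp [164.8 654.2 225.9] zdir -104.14 xax [-2.0e-04 -1.2e-03 -1.0e+00] q [ 92.4  20.6   0.6  -0.  -70.1 -16.5] F [-0.2 -0.2 -1. ] M [ 0.01 -0.02 -0.04] op 87.5
top [249 174  24  24 415] [260.2 185.6] [array([596.8, 148.2]), array([609.4, 159.1])]
top [321 207  22  23 360] [331.4 218.4] [array([535.3,  11.7]), array([543.5,  12.7])]
top [198 218  24  24 429] [209.4 229.4] [array([511.9, 243.1]), array([518.3, 261. ])]
top [245 221  24  24 420] [256.4 232.6] [array([506.7, 153.4]), array([512.7, 164.7])]
top blue [  388   179   138    95 12222] ((457.3847351074219, 226.26602172851562), (137.00611877441406, 90.0885009765625), 2.38594388961792)
side [281 243  31  48 867] [295.7 266.8] [array([514.2, 130.9]), array([528. ,  52.9])]
side [233 257  27  27 494] [245.7 269.1] [array([596.6, 147.1]), array([622.1,  71.4])]
side [272 302  29  31 617] [286.3 316.1] [array([511.1, 242.4]), array([524.5, 180.1])]
side blue [ 264  170   89   65 3234] ((308.2123107910156, 201.33453369140625), (83.38453674316406, 60.962623596191406), 5.599339485168457)
```

View pics/c1.png

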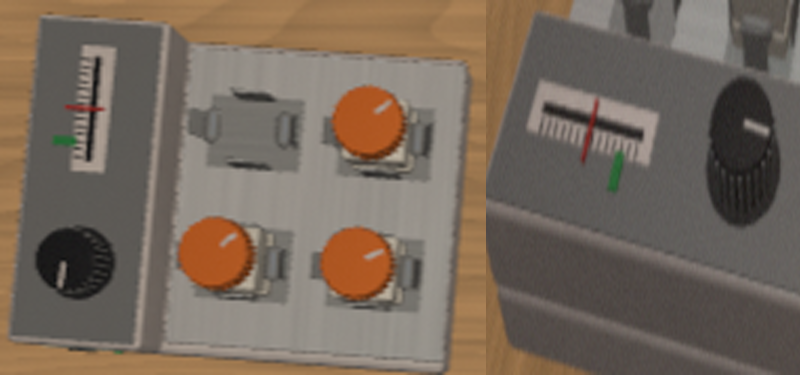

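The crop shows the pointer about 11 px past the green mark, roughly 2.1 rad. The knob's top face is around crop (68,262). Next come the shaker pose, rack pose, pointer gap and knob position.

```bash
python3 - <<'E'
from h import *
t=snapshot("top");s=snapshot("side")
P=np.array([[596.7,147.7],[511.5,242.8],[506.7,153.4]]);Q=np.array([[45,-92],[-45,-2],[-45,-92.]])
A=P-P.mean(0);B=Q-Q.mean(0);th=np.arctan2((B[:,0]*A[:,1]-B[:,1]*A[:,0]).sum(),(A*B).sum())
c,q=np.cos(th),np.sin(th);Rm=np.array([[c,-q],[q,c]]);o=P.mean(0)-Rm@Q.mean(0)
print("shaker",o,np.degrees(th),"res",P-(Q@Rm.T+o))
for n,cam in(("top",t),("side",s)):
    red=mask(cam,(170,120,60),(180,255,255))|mask(cam,(0,150,60),(4,255,255));gr=mask(cam,(45,90,40),(85,255,255))
    for k,m in(("red",red),("green",gr)):
        for st,ce,_ in blobs(m,4):
            p=onz(cam,*ce,.111)[:2]*1000;l=Rm.T@(p-o)
            if abs(l[0])<120 and abs(l[1])<150: print(n,k,st,np.round(ce,1),"shaker xy",np.round(l,1))
    roi=np.zeros((480,640),np.uint8)
    ctr=proj(cam,np.r_[(Rm@[-55,97]+o)/1000,.13]).astype(int);print(n,"guess",ctr)
    cv2.circle(roi,tuple(int(x) for x in ctr),40,255,-1)
    for st,ce,m in blobs(mask(cam,(0,0,0),(180,255,60))&roi,60):
        for z in(.137,.124): print(n,"knob",st,np.round(ce,1),z,np.round(Rm.T@(onz(cam,*ce,z)[:2]*1000-o),1))
m=mask(t,(105,150,40),(125,255,255));b=blobs(m,1500)[0][2].astype(np.uint8)
cn=cv2.findContours(b,0,1)[0];cn=max(cn,key=cv2.contourArea)
ap=cv2.approxPolyDP(cn,6,True)[:,0];print("rack",ap.tolist(),[np.round(onz(t,*p,.04)[:2]*1000,1).tolist() for p in ap])
f=t["frame"][175:278,385:530];cv2.imwrite("pics/c2.png",cv2.resize(f,None,fx=5,fy=5,interpolation=2))
print("topcam pos",ray(t,0,0)[0])
E
```

```text
shaker [556.7865567  242.35118526] -3.245991498671183 res [[ 0.19495009 -0.25075466]
 [-0.24550727 -0.10242622]
 [ 0.05055718  0.35318088]]
top red [160 180  12   2  13] [165.4 180.6] shaker xy [ 48.6 103.2]
top green [156 190   7   3  19] [158.7 191.1] shaker xy [ 26.8 114.5]
top guess [160 231]
top knob [150 221  26  24 470] [162.9 231.8] 0.137 [-54.9  89.4]
top knob [150 221  26  24 470] [162.9 231.8] 0.124 [-54.1  94. ]
side red [201 375   6  13  18] [203.7 380.1] shaker xy [ 48.3 102.3]
side green [213 386   7  10  41] [216.3 390.6] shaker xy [ 25.5 114.8]
side guess [276 380]
side knob [ 260  366   35   39 1008] [276.5 385.9] 0.137 [-58.4 110.2]
side knob [ 260  366   35   39 1008] [276.5 385.9] 0.124 [-55.7 101.9]
rack [[392, 179], [388, 268], [524, 273], [525, 184]] [[631.9, -113.0], [445.2, -105.5], [438.5, -384.4], [623.6, -389.2]]
topcam pos [ 0.42387559 -0.0013512   1.10382757]
```

View pics/c2.png

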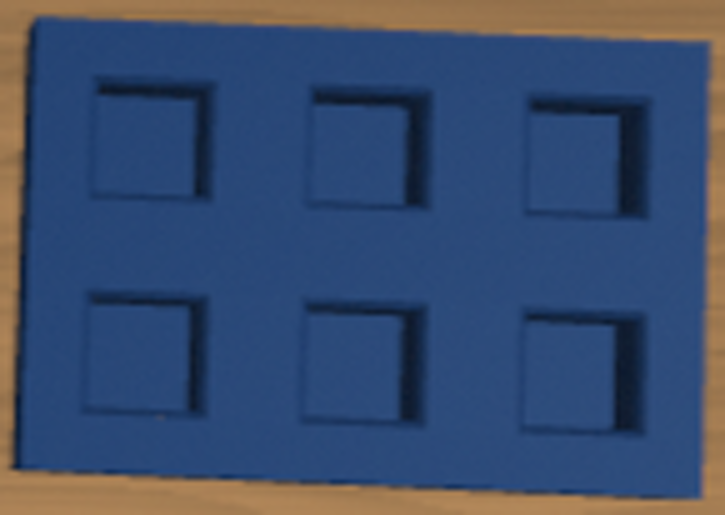

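```bash
python3 - <<'E'
from h import *
t=snapshot("top")
C=np.array([[153.5,140.5],[371,148],[589.5,157.5],[145.5,354.5],[365,362.5],[583,373]])/5+[385-.4,175-.4]
P=np.array([onz(t,*c,.04)[:2]*1000 for c in C]);Q=np.array([[45,90],[45,0],[45,-90],[-45,90],[-45,0],[-45,-90.]])
A=P-P.mean(0);B=Q;th=np.arctan2((B[:,0]*A[:,1]-B[:,1]*A[:,0]).sum(),(A*B).sum());c,q=np.cos(th),np.sin(th);Rm=np.array([[c,-q],[q,c]])
print("rack",P.mean(0),np.degrees(th));print(np.round(P,1),"fit",np.round(Q@Rm.T+P.mean(0),1),sep="\n")
def yaw(p,z): return 0
state();goto([.5074,.3423,.20],-3.2+90);goto([.5074,.3423,.20],-3.2)
E
```

```text
rack [ 534.80291085 -250.36091618] -1.8407855642824957
[[ 582.2 -161.8]
 [ 579.9 -252. ]
 [ 576.8 -342.2]
 [ 492.5 -158.5]
 [ 490.3 -249.1]
 [ 487.  -338.5]]
fit
[[ 582.7 -161.9]
 [ 579.8 -251.8]
 [ 576.9 -341.8]
 [ 492.7 -159. ]
 [ 489.8 -248.9]
 [ 486.9 -338.9]]
t 0.4 tcp [164.9 654.4 226.4] zdir -104.14 xax [-0.e+00 -3.e-04 -1.e+00] q [ 92.4  20.6   0.7  -0.  -70.1 -16.5] F [ 0.7  0.1 -0.5] M [-0.11  0.01  0.09] op 87.8
shift [ 26.5 408.4 219. ] turn -10.9
shift [ 26.5 408.4 219. ] turn 79.1
```

Call:
{"op": "arm_command", "data": {"commands": [0,51,27.4,0,75,0,51,27.4,0,75,0,51,27.4,0,75,0,51,27.4,0,75,0,51,27.4,0,75]}}

```text
clock: 1.02
tool_pos: [0.3817, 0.457, 0.2259]
orientation: [115.6, 90.0, 11.8]
force: [0.6, 0.8, 0.6]
opening: 0.0656
```

Call:
{"op": "arm_command", "data": {"commands": [0,51,27.4,0,75,0,51,27.4,0,75,0,40,21,0,75,0,0,0,0,75]}}

```text
clock: 1.52
tool_pos: [0.5075, 0.3429, 0.2268]
orientation: [137.5, 89.9, 33.5]
force: [-0.8, -0.2, -0.7]
opening: 0.0657
```

```bash
python3 - <<'E'
from h import *
state();goto([.5074,.3423,.20]);w=snapshot("wrist");cv2.imwrite("pics/w1.png",w["frame"])
print(proj(w,[.5074,.3423,.137]), proj(w,[.512,.243,.155]))
E
```

```text
t 1.52 tcp [507.5 342.9 226.8] zdir -103.97 xax [ 0.0018  0.0012 -1.    ] q [ 52.3  14.6  -7.7   0.  -67.5  23.7] F [-0.8 -0.2 -0.7] M [ 0.04  0.07 -0.01] op 65.7
shift [26.8  0.   0.6] 
[322.70420574 242.66272554] [458.45053283 211.70215972]
```

View pics/w1.png

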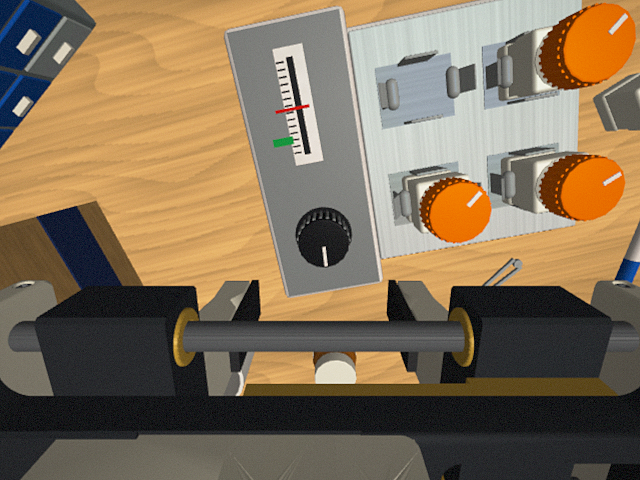

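The wrist picture shows the knob top at (324,245), where it was predicted. The red pointer is at (293,108) and the green mark at (284,142).

Call:
{"op": "arm_command", "data": {"commands": [50,0,0,10,75,40,0,0,10,75,22,0,0.5,0,75,0,0,0,0,20,0,0,0,0,20]}}

```text
clock: 2.2
tool_pos: [0.505, 0.348, 0.1145]
orientation: [171.5, 89.6, 47.2]
force: [0.0, 0.2, -0.2]
opening: 0.0511
```

Call:
{"op": "arm_command", "data": {"commands": [0,0,0,0,20,0,0,0,0,20,0,0,0,-10,20,0,0,0,-10,20,0,0,0,-10,20]}}

```text
clock: 2.82
tool_pos: [0.5023, 0.3433, 0.115]
orientation: [-9.5, 89.9, -103.1]
force: [1.9, -4.5, -5.5]
opening: 0.0395
```

Call:
{"op": "arm_command", "data": {"commands": [0,0,0,-10,20,0,0,0,-10,20,0,0,0,-10,20,0,0,0,-10,20,0,0,0,-10,20]}}

```text
clock: 3.45
tool_pos: [0.5042, 0.3385, 0.1151]
orientation: [-43.9, 89.6, -85.9]
force: [6.8, -4.7, -8.3]
opening: 0.0395
```

```bash
cat >> h.py <<'E'
SO=np.array([556.8,242.35]);ST=np.radians(-3.246);SR=np.array([[np.cos(ST),-np.sin(ST)],[np.sin(ST),np.cos(ST)]])
def pointer():
    for n in("top","side"):
        cam=snapshot(n)
        for k,m in(("red",mask(cam,(170,120,60),(180,255,255))|mask(cam,(0,150,60),(4,255,255))),("green",mask(cam,(45,90,40),(85,255,255)))):
            for st,ce,_ in blobs(m,4):
                l=SR.T@(onz(cam,*ce,.111)[:2]*1000-SO)
                if abs(l[0])<100 and abs(l[1]-105)<30: print(n,k,st[4],"shaker xy",np.round(l,1))
E
python3 - <<'E'
from h import *
state();pointer()
E
```

```text
t 3.45 tcp [504.2 338.5 115.1] zdir -42.0 xax [ 4.0e-04 -6.3e-03 -1.0e+00] q [ 52.4  19.6 -16.4   0.3 -54.2  85.4] F [ 6.8 -4.7 -8.3] M [-1.37 -2.34 -0.02] op 39.5
top green 12 shaker xy [ 26.9 117. ]
side red 6 shaker xy [33.6 97.1]
side red 6 shaker xy [ 33.8 108.4]
side green 37 shaker xy [ 25.2 114.8]
```

Call:
{"op": "arm_command", "data": {"commands": [0,2.5,0,-9,20,0,2,0,-9,20,0,0,0,-9,20,0,0,0,-9,20,0,0,0,-9,20]}}

```text
clock: 4.18
tool_pos: [0.5087, 0.3369, 0.1152]
orientation: [-92.2, 89.3, -88.1]
force: [6.5, -1.3, -9.2]
opening: 0.0392
```

Call:
{"op": "arm_command", "data": {"commands": [0,0,0,0,20,0,0,0,0,20]}}

```text
clock: 4.42
tool_pos: [0.5087, 0.3369, 0.1151]
orientation: [-92.7, 89.4, -88.6]
force: [1.0, -1.5, -6.4]
opening: 0.0396
```

```bash
python3 - <<'E'
from h import *
state();pointer()
t=snapshot("side");cv2.imwrite("pics/p1.png",cv2.resize(t["frame"][355:425,160:310],None,fx=5,fy=5,interpolation=2))
E
```

```text
t 4.42 tcp [508.7 336.9 115.1] zdir 4.02 xax [ 3.000e-04 -1.110e-02 -9.999e-01] q [ 52.1  20.  -16.    0.5 -54.5 131.6] F [ 1.  -1.5 -6.4] M [-0.27 -0.66 -0.01] op 39.6
side red 5 shaker xy [25.8 97.8]
side green 21 shaker xy [ 25.2 118. ]
```

View pics/p1.png

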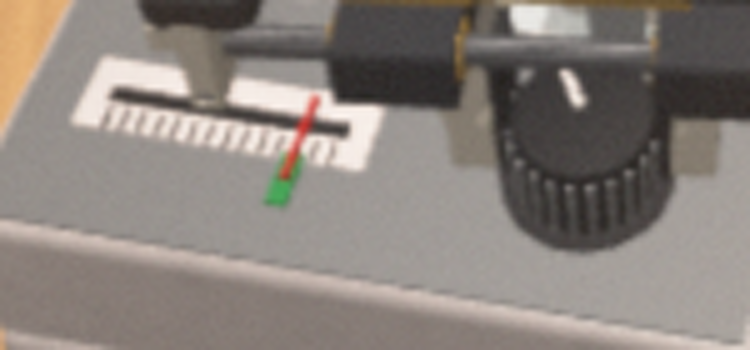

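The crop shows the pointer on the green mark: the red line's lower end is at (287,178) and runs into the green at (283,185). I'll release, rise and turn for the first bottle.

Call:
{"op": "arm_command", "data": {"commands": [0,0,0,0,80,0,0,0,0,80,0,0,0,0,80,-40,0,0,0,80,-50,0,0,0,75]}}

```text
clock: 5.2
tool_pos: [0.5079, 0.338, 0.2061]
orientation: [-99.5, 89.2, -95.5]
force: [0.1, -0.1, -0.0]
opening: 0.0667
```

Call:
{"op": "arm_command", "data": {"commands": [-20,0,0,10.7,75,0,0,0,10.7,75,0,0,0,10.7,75,0,0,0,10.7,75,0,0,0,10.7,75]}}

```text
clock: 5.82
tool_pos: [0.5099, 0.3409, 0.2349]
orientation: [23.2, 89.5, -26.7]
force: [-0.9, -0.5, 0.1]
opening: 0.0656
```

Call:
{"op": "arm_command", "data": {"commands": [0,0,0,10.7,75,0,0,0,10.7,75,0,0,0,10.7,75,0,0,0,10.7,75,0,0,0,0,75]}}

```text
clock: 6.45
tool_pos: [0.5102, 0.3416, 0.237]
orientation: [85.2, 89.4, -7.6]
force: [-0.4, -1.2, -0.5]
opening: 0.0656
```

```bash
cat >> h.py <<'E'
def caps():
    for n in("top","side"):
        cam=snapshot(n)
        for st,ce,_ in blobs(mask(cam,*OR),60): print(n,st[:4],st[4],*[np.round(onz(cam,*ce,z)[:2]*1000,1) for z in(.145,.083,.075)])
E
python3 - <<'E'
from h import *
state();pointer();caps();goto([.5117,.2428,.2],-93.25)
E
```

```text
t 6.45 tcp [510.2 341.6 237. ] zdir -92.86 xax [ 0.0102 -0.0014 -0.9999] q [ 52.3  14.2  -7.1   0.5 -68.4  34.6] F [-0.4 -1.2 -0.5] M [-0.06  0.07 -0.01] op 65.6
top red 8 shaker xy [26.1 98.8]
top green 10 shaker xy [ 27.3 117.2]
side red 5 shaker xy [25.8 97.8]
side green 21 shaker xy [ 25.2 118. ]
top [249 174  24  24] 418 [596.6 148.1] [607.8 157.8] [609.2 159. ]
top [321 207  22  23] 360 [535.4  11.8] [542.6  12.6] [543.5  12.7]
top [198 218  24  24] 429 [511.9 243.1] [517.6 258.9] [518.3 261. ]
top [245 221  24  24] 419 [506.7 153.5] [512.1 163.5] [512.7 164.8]
side [295 265  17  26] 327 [497.1 156.7] [507.2  90.8] [508.5  82.3]
side [291 306  10  26] 147 [495.4 246.1] [505.3 191.4] [506.6 184.3]
shift [37.   5.8 98.6] turn 0.5
```

Call:
{"op": "arm_command", "data": {"commands": [0,1,50,0,75,0,0.5,48.5,0.4,75,0,0,0,0,75]}}

```text
clock: 7.02
tool_pos: [0.5068, 0.2412, 0.2365]
orientation: [81.1, 89.4, -11.5]
force: [-0.1, 0.8, 0.0]
opening: 0.0658
```

```bash
python3 - <<'E'
from h import *
state();goto([.5117,.2428,.124],-93.25)
E
```

```text
t 7.03 tcp [506.8 241.2 236.5] zdir -92.66 xax [ 0.0098 -0.002  -0.9999] q [ 45.8   9.2 -13.6   0.5 -66.9  41.4] F [-0.1  0.8  0. ] M [0.04 0.03 0.01] op 65.8
shift [112.6   3.7  -2. ] turn 0.6
```

Call:
{"op": "arm_command", "data": {"commands": [55,3.7,-2,0.5,75,45,0,0,0,75,12,0,0,0,75,0,0,0,0,75]}}

```text
clock: 7.52
tool_pos: [0.5143, 0.2453, 0.1248]
orientation: [98.4, 89.1, 5.6]
force: [-0.6, 0.4, -0.2]
opening: 0.0656
```

```bash
python3 - <<'E'
from h import *
state();goto([.5117,.2428,.124],-93.25)
E
```

```text
t 7.53 tcp [514.3 245.3 124.8] zdir -92.81 xax [ 0.0148  0.0014 -0.9999] q [ 45.6  15.3 -21.6   0.7 -52.5  41.2] F [-0.6  0.4 -0.2] M [-0.03  0.05 -0.02] op 65.6
shift [ 0.7 -2.5  2.6] turn 0.4
```

Call:
{"op": "arm_command", "data": {"commands": [0.5,-2.5,2.6,0.4,75,0,0,0,0,40,0,0,0,0,40,0,0,0,0,40,0,0,0,0,40]}}

```text
clock: 8.15
tool_pos: [0.5133, 0.2444, 0.1289]
orientation: [108.4, 88.8, 15.3]
force: [0.6, -0.2, -0.3]
opening: 0.0434
```

```bash
python3 - <<'E'
from h import *
state()
E
```

```text
t 8.15 tcp [513.3 244.4 128.9] zdir -93.13 xax [ 0.0199  0.0055 -0.9998] q [ 45.6  14.7 -21.8   0.8 -52.5  40.8] F [ 0.6 -0.2 -0.3] M [-0.21  0.06 -0.01] op 43.4
```

Call:
{"op": "arm_command", "data": {"commands": [-12,0.2,0,0,40,-25,0.5,0,0,40,-30,0.5,0,0,40,-40,0,0,0,40]}}

```text
clock: 8.65
tool_pos: [0.5106, 0.2425, 0.2364]
orientation: [96.3, 89.2, 3.1]
force: [1.0, -0.1, -1.3]
opening: 0.0439
```

```bash
python3 - <<'E'
from h import *
state();goto([.4927,-.159,.235],-91.84);state();caps()
E
```

```text
t 8.65 tcp [510.6 242.5 236.4] zdir -93.18 xax [ 1.360e-02  7.000e-04 -9.999e-01] q [ 45.6   9.4 -13.4   0.6 -66.6  41. ] F [ 1.  -0.1 -1.3] M [ 0.07 -0.05 -0.02] op 43.9
shift [  0.8   4.4 401.9] turn -1.3
t 8.65 tcp [510.6 242.5 236.4] zdir -93.18 xax [ 1.360e-02  7.000e-04 -9.999e-01] q [ 45.6   9.4 -13.4   0.6 -66.6  41. ] F [ 1.  -0.1 -1.3] M [ 0.07 -0.05 -0.02] op 43.9
top [249 174  24  24] 420 [596.6 148.1] [607.7 157.8] [609.2 159. ]
top [321 207  22  23] 358 [535.3  11.7] [542.5  12.6] [543.4  12.7]
top [193 212   6  20] 73 [526.3 270.8] [533.  288.4] [533.8 290.6]
top [245 221  24  24] 419 [506.7 153.5] [512.1 163.5] [512.7 164.8]
side [301 264  11  26] 210 [493.7 152. ] [503.4  85.6] [504.7  77. ]
side [234 271  24  13] 210 [594.2 165.9] [616.5 101.1] [619.4  92.8]
```

Call:
{"op": "arm_command", "data": {"commands": [0,0.6,57,0,40,0,0.6,57,0,40,0,0.6,57,0,40,0,0.6,57,0,40,0,0.6,57,0,40]}}

```text
clock: 9.38
tool_pos: [0.5016, -0.0442, 0.242]
orientation: [111.0, 88.4, 18.3]
force: [1.3, -0.5, -0.5]
opening: 0.0434
```

Call:
{"op": "arm_command", "data": {"commands": [0,0.6,57,-0.5,40,0,0.6,57,-0.5,40,0,0,0,0,40]}}

```text
clock: 9.75
tool_pos: [0.4967, -0.1652, 0.2425]
orientation: [108.1, 88.2, 16.2]
force: [-0.2, 0.1, -2.0]
opening: 0.0434
```

```bash
cat >>h.py <<'E'
W={k:np.array(v)/1000 for k,v in dict(a=(492.7,-159.),b=(582.7,-161.9),c=(489.8,-248.9),d=(579.8,-251.8)).items()}
E
python3 - <<'E'
from h import *
state();goto([.4927,-.159,.110],-91.84)
w=snapshot("wrist");cv2.imwrite("pics/w2.png",w["frame"]);
for dx in(-23,23):
  for dy in(-23,23): print(proj(w,[.4927+dx/1000,-.159+dy/1000,.04]))
E
```

```text
t 9.75 tcp [ 496.7 -165.2  242.5] zdir -91.88 xax [ 0.0294  0.0086 -0.9995] q [  2.8   4.6 -17.8  -0.4 -65.9  85.5] F [-0.2  0.1 -2. ] M [0.   0.12 0.01] op 43.4
shift [132.4  -8.   -4.8] turn -0.0
[339.83101515 240.53528009]
[298.94164322 241.68551848]
[339.0434654  199.72935811]
[296.81776556 201.00279872]
```

View pics/w2.png

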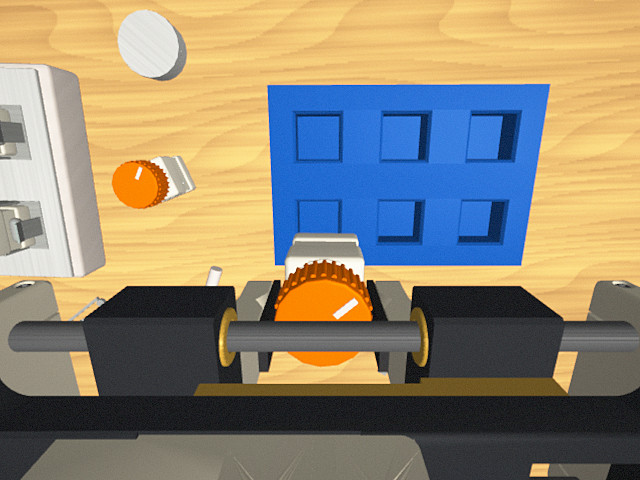

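The picture shows the bottle held square in the jaws, with the rack's free wells ahead and bottle E upright at (140,184). I'll lower it in stages.

Call:
{"op": "arm_command", "data": {"commands": [50,-7,-6,0,40,50,-2,0,0,40,27,0,0,0,40]}}

```text
clock: 10.18
tool_pos: [0.4951, -0.1541, 0.1163]
orientation: [105.1, 87.7, 13.3]
force: [1.0, -1.5, -1.9]
opening: 0.0436
```

```bash
python3 - <<'E'
from h import *
state();goto([.4937,-.1592,.105],-91.84)
E
```

```text
t 10.18 tcp [ 495.1 -154.1  116.3] zdir -91.72 xax [ 0.0388  0.0092 -0.9992] q [  4.1  10.6 -28.9  -0.5 -48.3  84.5] F [ 1.  -1.5 -1.9] M [-0.05  0.13 -0.02] op 43.6
shift [11.1 -1.6  5.3] turn 0.1
```

Call:
{"op": "arm_command", "data": {"commands": [0,-2.4,5.3,0,40,8,0,0,0,40]}}

```text
clock: 10.42
tool_pos: [0.4929, -0.1578, 0.108]
orientation: [105.2, 87.8, 13.6]
force: [0.5, 0.3, -1.3]
opening: 0.0435
```

```bash
python3 - <<'E'
from h import *
state();goto([.4929,-.1593,.067],-91.84)
E
```

```text
t 10.43 tcp [ 492.9 -157.8  108. ] zdir -91.55 xax [ 0.0375  0.0091 -0.9993] q [  3.7  11.2 -29.5  -0.5 -47.2  85.1] F [ 0.5  0.3 -1.3] M [-0.13  0.13 -0.02] op 43.5
shift [41.  -1.5  1.9] turn 0.3
```

Call:
{"op": "arm_command", "data": {"commands": [10,-0.5,2,0.3,40,16,-0.6,0,0,40,14,-0.5,0,0,40]}}

```text
clock: 10.8
tool_pos: [0.504, -0.1588, 0.0777]
orientation: [98.7, 86.5, 7.1]
force: [-1.4, 0.4, 1.9]
opening: 0.0433
```

```bash
python3 - <<'E'
from h import *
state();goto([.4929,-.1593,.067],-91.84)
E
```

```text
t 10.8 tcp [ 504.  -158.8   77.7] zdir -91.57 xax [ 0.0604  0.0075 -0.9981] q [  3.6  13.7 -31.2  -0.3 -41.6  85. ] F [-1.4  0.4  1.9] M [ 0.23  0.92 -0.01] op 43.3
shift [ 10.  -11.7   0.9] turn 0.3
```

```bash
python3 - <<'E'
from h import *
state()
t=snapshot("side")["frame"];w=snapshot("wrist")["frame"];a=snapshot("top")["frame"]
cv2.imwrite("pics/x1.png",np.hstack([cv2.resize(t[150:250,250:390],None,fx=3,fy=3),cv2.resize(w[180:400,200:440],None,fx=1.364,fy=1.364)]))
E
```

```text
t 10.8 tcp [ 504.  -158.8   77.7] zdir -91.57 xax [ 0.0604  0.0075 -0.9981] q [  3.6  13.7 -31.2  -0.3 -41.6  85. ] F [-1.4  0.4  1.9] M [ 0.23  0.92 -0.01] op 43.3
```

View pics/x1.png

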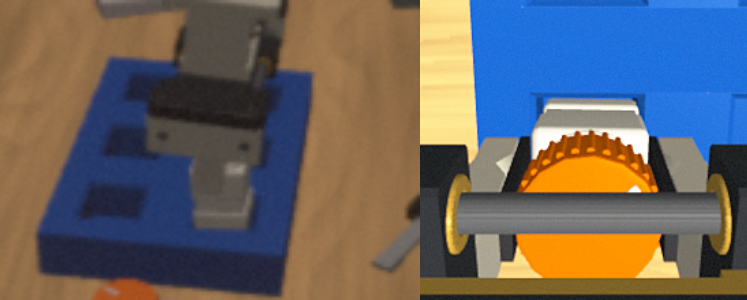

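The crops are ambiguous: the bottle seems to be catching the rim. I'll lift it out and check its posture.

Call:
{"op": "arm_command", "data": {"commands": [-30,-5,0,0,40,-40,-3,0,0,40]}}

```text
clock: 11.2
tool_pos: [0.4859, -0.1593, 0.142]
orientation: [102.5, 87.4, 10.8]
force: [1.5, 0.3, -1.3]
opening: 0.0431
```

```bash
python3 - <<'E'
from h import *
state()
t=snapshot("side");w=snapshot("wrist");a=snapshot("top")
cv2.imwrite("pics/x2.png",np.hstack([cv2.resize(t["frame"][130:250,250:390],None,fx=3,fy=3),cv2.resize(w["frame"][160:400,200:440],None,fx=1.5,fy=1.5)]))
o,M=tool()
print("cap axis pred in wrist",proj(w,o["tool_pos"]-M[:,0]*.026),"wrist cam pos",ray(w,0,0)[0]-o["tool_pos"])
E
```

```text
t 11.2 tcp [ 485.9 -159.3  142. ] zdir -91.75 xax [ 0.0448  0.0085 -0.999 ] q [  3.6   8.1 -28.1  -0.4 -51.2  84.9] F [ 1.5  0.3 -1.3] M [-0.1   0.01  0.01] op 43.1
cap axis pred in wrist [320.7031279  315.60818346] wrist cam pos [ 0.06899384 -0.0044928   0.16744908]
```

View pics/x2.png

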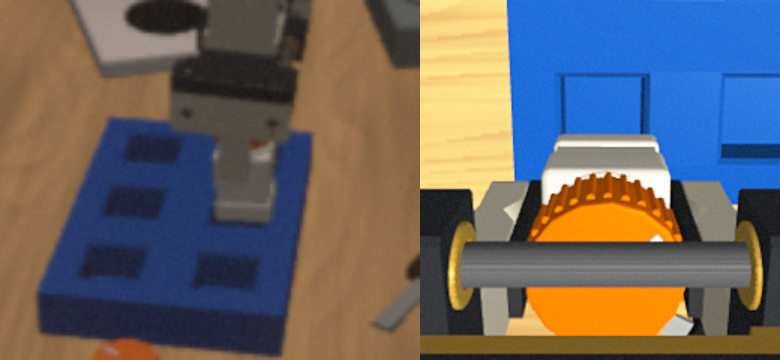

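```bash
cat >>h.py <<'E'
def held(w,fr=None,v=True):
    "bottle in jaws seen by wrist cam: bottom far edge, cap disc; all in tool frame mm"
    o,M=tool();fr=w["frame"] if fr is None else fr
    hs=cv2.cvtColor(fr,cv2.COLOR_BGR2HSV);wh=cv2.inRange(hs,(0,0,120),(180,60,255));f=240/np.tan(np.radians(w["fov_y"]/2))
    seg=None
    for r in range(180,300):
        c=np.where(wh[r,260:390])[0]
        if len(c)>45 and c[-1]-c[0]<90:
            seg=(r,c[0]+260,c[-1]+260);break
    rows=[(q,np.where(wh[q,270:380])[0]) for q in range(seg[0],seg[0]+12,3)]
    print("edge",seg,[(q,int(c[0])+270,int(c[-1])+270) for q,c in rows if len(c)])
    m=cv2.inRange(hs,(3,170,200),(20,255,255))[:, :]
    c=max(blobs(m[200:385,240:400],100),key=lambda b:b[0][4]);print("cap bbox",c[0]+[240,200,0,0,0])
    wd=max(c_[-1]-c_[0]+1 for _,c_ in rows);dep=42*f/wd
    oo,d=ray(w,323,seg[0]);p=oo+d*dep/1000;print("edge depth",dep,"edge in tool mm",np.round(M.T@(p-o["tool_pos"])*1000,1))
    for H in(20,30,40): print(H,"cap centre row",proj(w,o["tool_pos"]-M[:,0]*H/1000)[1], "edge row if bottom at",86-H,"& 21 ahead:",proj(w,o["tool_pos"]+M@np.array([86-H,21,0])/1000))
E
python3 - <<'E'
from h import *
w=snapshot("wrist");print("w2");held(w,cv2.imread("pics/w2.png"));print("now");held(w)
cv2.imwrite("pics/x3.png",w["frame"])
E
```

```text
w2
edge (234, np.int64(273), np.int64(354)) [(234, 273, 354), (237, 294, 356), (240, 293, 357), (243, 293, 358)]
cap bbox [ 275  279   98   42 2950]
edge depth 172.24791710160267 edge in tool mm [ 4.4 31.6  0.7]
20 cap centre row 312.66120397713667 edge row if bottom at 66 & 21 ahead: [321.94203218 224.75858355]
30 cap centre row 323.84332427574054 edge row if bottom at 56 & 21 ahead: [321.90369272 228.3942035 ]
40 cap centre row 336.56903308967344 edge row if bottom at 46 & 21 ahead: [321.86193922 232.35356639]
now
edge (254, np.int64(291), np.int64(357)) [(254, 291, 357), (257, 289, 358), (260, 289, 358), (263, 287, 360)]
cap bbox [ 271  352  106   32 2938]
edge depth 190.86931354501917 edge in tool mm [19.  15.7  0.7]
20 cap centre row 312.66120397713667 edge row if bottom at 66 & 21 ahead: [321.94203218 224.75858355]
30 cap centre row 323.84332427574054 edge row if bottom at 56 & 21 ahead: [321.90369272 228.3942035 ]
40 cap centre row 336.56903308967344 edge row if bottom at 46 & 21 ahead: [321.86193922 232.35356639]
```

```bash
python3 - <<'E'
from h import *
w=snapshot("wrist");state()
th=np.radians(-1.84);Rm=np.array([[np.cos(th),-np.sin(th)],[np.sin(th),np.cos(th)]])
for nm,l in(("a far mouth L",(26,26)),("a far mouth R",(26,-26)),("rack far-left",(140-45,50)),("b far L",(116,26)),("b far R",(116,-26)),("b near L",(64,26)),("b near R",(64,-26))):
    p=W["a"]+Rm@np.array(l)/1000
    print(nm,np.round(proj(w,[*p,.04]),1))
cv2.imwrite("pics/x4.png",cv2.resize(w["frame"][40:270,230:430],None,fx=3,fy=3,interpolation=2)[:600])
E
```

```text
t 11.45 tcp [ 486.6 -159.1  141.7] zdir -91.76 xax [ 0.0475  0.0089 -0.9988] q [  3.6   8.1 -28.2  -0.4 -51.   84.9] F [ 0.4  0.6 -1.3] M [-0.07  0.24 -0.01] op 43.5
a far mouth L [290.5 205.3]
a far mouth R [355.9 205.6]
rack far-left [256.5 113.2]
b far L [287.9  82.8]
b far R [359.1  82.9]
b near L [289.4 156.1]
b near R [357.2 156.3]
```

View pics/x4.png

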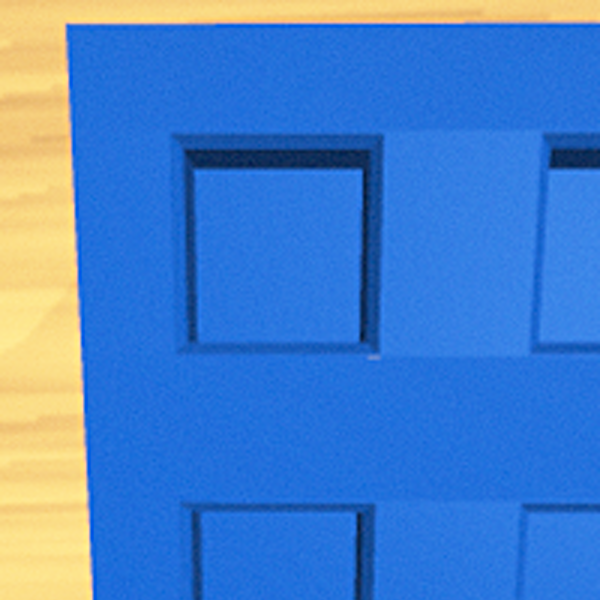

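The crop shows well b's mouth at px (288..356, 84..157) and well a's far edge at row 208. That is about 1.2 mm nearer the robot than my rack fit. Next I'll work out where the bottle's bottom is.

```bash
python3 - <<'E'
from h import *
w=snapshot("wrist");o,M=tool();state()
for nm,row,left,right in(("now",252.3,288,357),("w2",234,293,358)):
  for D in (35,40,45,58):
    r=[]
    for u in(left,right):
        oo,d=ray(w,u,row);a=M.T@(oo-o["tool_pos"])*1000;b=M.T@d;k=(D-a[0])/b[0];r.append(a+k*b)
    print(nm,D,"L",np.round(r[0],1),"R",np.round(r[1],1),"width",round(np.linalg.norm(r[0]-r[1]),1))
for H in(27,35,40,45):
    c=proj(w,o["tool_pos"]-M[:,0]*H/1000);e=proj(w,o["tool_pos"]+M@np.array([-H,0,22])/1000);print(H,c,abs(e-c)[0])
E
```

```text
t 11.5 tcp [ 486.3 -159.2  141.2] zdir -91.75 xax [ 0.0464  0.0088 -0.9989] q [  3.6   8.1 -28.2  -0.4 -51.   84.9] F [ 0.  -0.6 -1.1] M [-0.04  0.16  0.01] op 43.3
now 35 L [ 35.   10.8 -20.9] R [35.  10.8 21.5] width 42.4
now 40 L [ 40.    9.1 -21.4] R [40.   9.1 22. ] width 43.4
now 45 L [ 45.    7.4 -21.9] R [45.   7.4 22.6] width 44.5
now 58 L [ 58.    3.  -23.4] R [58.  3. 24.] width 47.3
w2 35 L [ 35.   22.5 -17.5] R [35.  22.5 21.8] width 39.3
w2 40 L [ 40.   21.1 -18. ] R [40.  21.1 22.3] width 40.3
w2 45 L [ 45.   19.7 -18.4] R [45.  19.7 22.8] width 41.3
w2 58 L [ 58.   16.  -19.6] R [58.  16.1 24.2] width 43.9
27 [321.58637012 320.06084871] 49.258424091289385
35 [321.51284354 329.79538714] 51.90593613303639
40 [321.46273572 336.42940212] 53.710174919251585
45 [321.40901847 343.5412881 ] 55.644360504557824
```

Call:
{"op": "arm_command", "data": {"commands": [15,16,0,0,40,25,-1,0,0,40]}}

```text
clock: 11.75
tool_pos: [0.5039, -0.1594, 0.1007]
orientation: [102.3, 87.3, 10.5]
force: [0.7, 0.5, -2.0]
opening: 0.0437
```

```bash
python3 - <<'E'
from h import *
state();goto([.5035,-.1592,.08],-91.84)
w=snapshot("wrist");cv2.imwrite("pics/x5.png",cv2.resize(w["frame"][180:400,230:410],None,fx=2.7,fy=2.7,interpolation=2))
E
```

```text
t 11.75 tcp [ 503.9 -159.4  100.7] zdir -91.76 xax [ 0.0469  0.0087 -0.9989] q [  3.5  12.4 -29.1  -0.5 -45.8  85.1] F [ 0.7  0.5 -2. ] M [-0.04  0.26 -0.05] op 43.7
shift [20.7 -1.3  0. ] turn 0.1
```

View pics/x5.png

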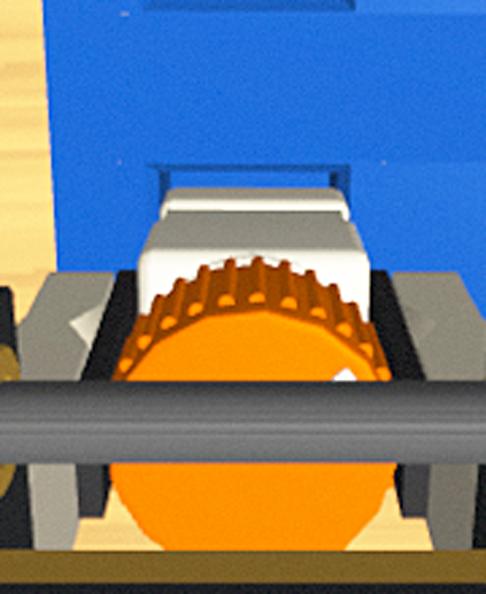

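Call:
{"op": "arm_command", "data": {"commands": [6,-2.2,0,0,40,14,-0.7,0,0,40,8,-0.4,0,0,40]}}

```text
clock: 12.18
tool_pos: [0.4979, -0.1589, 0.0666]
orientation: [105.2, 87.7, 13.4]
force: [-0.1, 1.0, -1.3]
opening: 0.0432
```

```bash
python3 - <<'E'
from h import *
state()
w=snapshot("wrist");held(w)
E
```

```text
t 12.18 tcp [ 497.9 -158.9   66.6] zdir -91.83 xax [ 0.0387  0.0092 -0.9992] q [  3.5  14.8 -31.5  -0.6 -41.5  85.1] F [-0.1  1.  -1.3] M [-0.03 -0.01  0.  ] op 43.2
edge (250, np.int64(293), np.int64(354)) [(250, 293, 354), (253, 291, 357), (256, 290, 358), (259, 289, 359)]
cap bbox [ 271  352  106   32 2936]
edge depth 198.93421411734394 edge in tool mm [28.1 14.7  0.7]
20 cap centre row 312.3919800300079 edge row if bottom at 66 & 21 ahead: [322.03436977 224.10291488]
30 cap centre row 323.6483656799488 edge row if bottom at 56 & 21 ahead: [321.99865301 227.74634297]
40 cap centre row 336.46699021919983 edge row if bottom at 46 & 21 ahead: [321.9597442  231.71538767]
```

Call:
{"op": "arm_command", "data": {"commands": [8,0.5,0,0,40,6,0,0,0,40]}}

```text
clock: 12.48
tool_pos: [0.499, -0.1587, 0.0517]
orientation: [105.4, 87.7, 13.6]
force: [-3.5, 1.3, 5.3]
opening: 0.0434
```

```bash
python3 - <<'E'
from h import *
state()
E
```

```text
t 12.47 tcp [ 499.  -158.7   51.7] zdir -91.83 xax [ 0.0387  0.0093 -0.9992] q [  3.5  16.1 -32.2  -0.6 -39.5  85.1] F [-3.5  1.3  5.3] M [0.45 0.81 0.04] op 43.4
```

Call:
{"op": "arm_command", "data": {"commands": [0,0,0,0,75,0,0,0,0,75,-12,-6.5,0,0,75,0,0,0,0,75]}}

```text
clock: 12.98
tool_pos: [0.492, -0.1587, 0.0648]
orientation: [104.7, 87.7, 12.9]
force: [0.1, 0.1, 0.7]
opening: 0.0654
```

```bash
python3 - <<'E'
from h import *
state();goto([.4922,-.159,.064],-91.84);caps()
w=snapshot("wrist");held(w);cv2.imwrite("pics/x6.png",cv2.resize(w["frame"][180:400,230:410],None,fx=2.7,fy=2.7,interpolation=2))
E
```

```text
t 12.97 tcp [ 492.  -158.7   64.8] zdir -91.82 xax [ 0.0397  0.0091 -0.9992] q [  3.6  14.4 -32.3  -0.6 -41.   85. ] F [0.1 0.1 0.7] M [ 0.01  0.12 -0.05] op 65.4
shift [0.8 0.2 0.3] turn 0.0
top [249 174  24  24] 420 [596.5 148.1] [607.7 157.8] [609.1 159. ]
top [245 221  14  24] 252 [507.6 161.1] [513.  171.6] [513.7 173. ]
top [159 306  12  22] 72 [348.6 319.6] [343.7 340.3] [343.1 343. ]
side [281 243  31  48] 911 [514.1 132.1] [526.4  63.2] [527.9  54.3]
side [233 257  27  27] 522 [596.  148.4] [618.4  81.5] [621.3  72.8]
edge (239, np.int64(292), np.int64(355)) [(239, 292, 355), (242, 290, 356), (245, 290, 356), (248, 288, 358)]
cap bbox [ 271  278  102   43 3093]
edge depth 198.93421411734394 edge in tool mm [30.4 20.6  0.6]
20 cap centre row 312.1943753658464 edge row if bottom at 66 & 21 ahead: [322.09157293 223.71086472]
30 cap centre row 323.4889427673748 edge row if bottom at 56 & 21 ahead: [322.05605493 227.35378376]
40 cap centre row 336.35689820621536 edge row if bottom at 46 & 21 ahead: [322.01735487 231.32307181]
```

View pics/x6.png

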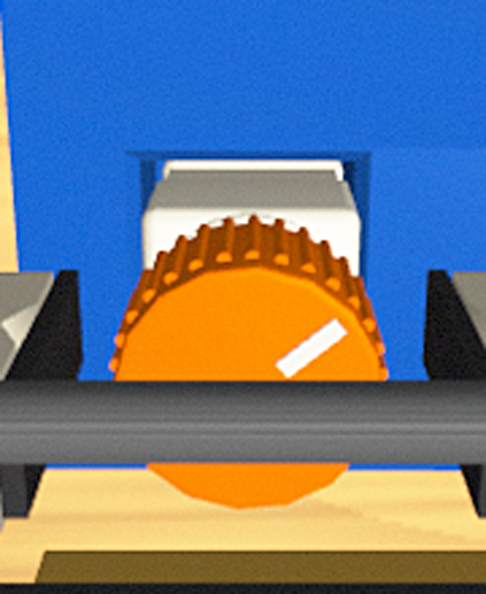

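The bottle is seated in well a, with its cap disc centred at crop (250,388), on the jaw line. I'll close and screw.

Call:
{"op": "arm_command", "data": {"commands": [1,0,0,0,40,0,0,0,0,40,0,0,0,0,40,0,0,0,10.7,40,0.2,0,0,10.7,40]}}

```text
clock: 13.75
tool_pos: [0.4933, -0.1584, 0.0626]
orientation: [126.4, 87.6, 12.8]
force: [-0.1, 2.3, 3.9]
opening: 0.043
```

Call:
{"op": "arm_command", "data": {"commands": [0.2,0,0,10.7,40,0.2,0,0,10.7,40,0.2,0,0,10.7,40,0.2,0,0,10.7,40]}}

```text
clock: 14.25
tool_pos: [0.4928, -0.1589, 0.0628]
orientation: [167.4, 87.8, 10.8]
force: [-1.5, 1.9, 3.7]
opening: 0.0435
```

```bash
python3 - <<'E'
from h import *
state()
E
```

```text
t 14.25 tcp [ 492.8 -158.9   62.8] zdir -156.54 xax [ 0.0375  0.0072 -0.9993] q [  3.7  14.7 -32.4  -0.4 -40.8  20.1] F [-1.5  1.9  3.7] M [0.16 0.79 0.37] op 43.5
```

Call:
{"op": "arm_command", "data": {"commands": [0.2,0,0,10.7,40]}}

```text
clock: 14.38
tool_pos: [0.4926, -0.1589, 0.0627]
orientation: [177.9, 87.9, 10.6]
force: [-0.6, 1.1, 3.1]
opening: 0.0436
```

```bash
python3 - <<'E'
from h import *
state()
E
```

```text
t 14.38 tcp [ 492.6 -158.9   62.7] zdir -167.29 xax [ 0.0368  0.0069 -0.9993] q [  3.7  14.7 -32.4  -0.4 -40.8   9.3] F [-0.6  1.1  3.1] M [0.39 0.82 0.38] op 43.6
```

Call:
{"op": "arm_command", "data": {"commands": [0.2,0,0,10.7,40]}}

```text
clock: 14.5
tool_pos: [0.4922, -0.1588, 0.0624]
orientation: [-171.2, 87.9, 10.7]
force: [-1.5, 0.8, -0.6]
opening: 0.0434
```

```bash
python3 - <<'E'
from h import *
state()
E
```

```text
t 14.5 tcp [ 492.2 -158.8   62.4] zdir -178.06 xax [ 0.0359  0.0068 -0.9993] q [  3.7  14.7 -32.4  -0.4 -40.8  -1.4] F [-1.5  0.8 -0.6] M [0.44 0.59 0.15] op 43.4
```

Call:
{"op": "arm_command", "data": {"commands": [0.2,0,0,10.7,40]}}

```text
clock: 14.62
tool_pos: [0.4919, -0.1588, 0.0622]
orientation: [-160.4, 88.0, 10.8]
force: [-1.9, -0.3, 2.2]
opening: 0.0436
```

```bash
python3 - <<'E'
from h import *
state()
w=snapshot("wrist");cv2.imwrite("pics/x7.png",cv2.resize(w["frame"][180:400,230:410],None,fx=2.7,fy=2.7,interpolation=2))
E
```

```text
t 14.62 tcp [ 491.9 -158.8   62.2] zdir 171.17 xax [ 0.035   0.0067 -0.9994] q [  3.7  14.7 -32.4  -0.4 -40.8 -12.2] F [-1.9 -0.3  2.2] M [ 0.14  0.54 -0.02] op 43.6
```

```bash
cat >>h.py <<'E'
def index(w):
    "white index mark on the held cap, image angle"
    hs=cv2.cvtColor(w["frame"],cv2.COLOR_BGR2HSV);m=cv2.inRange(hs,(0,0,170),(180,90,255));
    roi=np.zeros_like(m);cv2.circle(roi,(322,324),44,255,-1);roi[:279]=0;cv2.rectangle(roi,(230,319),(410,352),0,-1)
    for st,ce,_ in blobs(m&roi,5): print("index",st,np.round(ce,1),"ang",round(np.degrees(np.arctan2(324-ce[1],ce[0]-322)),1))
E
python3 - <<'E'
from h import *
import cv2
for n in("x6","x7"):
    im=cv2.imread(f"pics/{n}.png");f=np.zeros((480,640,3),np.uint8);f[180:400,230:410]=cv2.resize(im,(180,220),interpolation=3);print(n);index(dict(frame=f))
E
```

```text
x6
index [333 298  25  21 196] [344.9 308.4] ang 34.2
x7
index [334 300  26  19 195] [347. 310.] ang 29.2
```

Call:
{"op": "arm_command", "data": {"commands": [0.2,0,0,10.7,40,0.2,0,0,10.7,40,0.2,0,0,10.7,40]}}

```text
clock: 15.05
tool_pos: [0.4916, -0.1584, 0.0629]
orientation: [-128.6, 88.0, 10.6]
force: [-1.2, 3.5, 7.1]
opening: 0.0436
```

```bash
python3 - <<'E'
from h import *
state();index(snapshot("wrist"))
E
```

```text
t 15.05 tcp [ 491.6 -158.4   62.9] zdir 139.23 xax [ 0.0337  0.0063 -0.9994] q [  3.8  14.7 -32.4  -0.4 -41.  -44.2] F [-1.2  3.5  7.1] M [1.49 1.43 0.83] op 43.6
index [334 300  26  19 191] [347.1 310.1] ang 28.9
```

Call:
{"op": "arm_command", "data": {"commands": [0.2,0,0,10.7,40,0.2,0,0,10.7,40,0.2,0,0,10.7,40]}}

```text
clock: 15.48
tool_pos: [0.4867, -0.1595, 0.0628]
orientation: [-98.9, 88.6, 8.3]
force: [-11.6, 2.6, 14.8]
opening: 0.0432
```

```bash
python3 - <<'E'
from h import *
state();index(snapshot("wrist"))
E
```

```text
t 15.47 tcp [ 486.7 -159.5   62.8] zdir 107.23 xax [ 0.0236  0.0034 -0.9997] q [  3.8  14.6 -32.6  -0.2 -41.5 -76.4] F [-11.6   2.6  14.8] M [1.27 4.41 1.32] op 43.2
index [329 304  13  15 111] [335.3 311.4] ang 43.4
```

Call:
{"op": "arm_command", "data": {"commands": [0.2,0,0,10.7,40,0.2,0,0,10.7,40,0.2,0,0,10.7,40]}}

```text
clock: 15.9
tool_pos: [0.4759, -0.1551, 0.0626]
orientation: [-19.0, 89.4, 56.1]
force: [-17.0, 32.4, 31.9]
opening: 0.038
```

```bash
python3 - <<'E'
from h import *
state();index(snapshot("wrist"))
E
```

```text
t 15.9 tcp [ 475.9 -155.1   62.6] zdir 75.03 xax [ 0.0061  0.009  -0.9999] q [   4.1   14.2  -32.9   -0.7  -42.5 -108.5] F [-17.   32.4  31.9] M [12.25  5.63  1.1 ] op 38.0
index [315 286  27   4  32] [326.7 287.1] ang 82.7
index [293 289  11   3  13] [298.  290.2] ang 125.3
index [307 289   6   1   6] [309.5 289. ] ang 109.7
index [287 288  73  28 651] [320.9 297.1] ang 92.3
```

Call:
{"op": "arm_command", "data": {"commands": [0,0,0,0,80,0,0,0,0,80,-30,0,0,0,80,-50,0,0,0,80,-50,0,0,0,75]}}

```text
clock: 16.58
tool_pos: [0.4724, -0.1555, 0.1922]
orientation: [34.0, 89.4, 109.2]
force: [1.7, 0.2, -0.2]
opening: 0.0663
```

```bash
python3 - <<'E'
from h import *
state();caps()
w=snapshot("wrist");cv2.imwrite("pics/x8.png",w["frame"])
print(proj(w,[.4922,-.159,.093]))
E
```

```text
t 16.57 tcp [ 472.4 -155.5  192.2] zdir 75.14 xax [-0.0033  0.0095 -0.9999] q [   4.     5.5  -23.6   -0.6  -61.  -108.6] F [ 1.7  0.2 -0.2] M [-0.03 -0.37  0.06] op 66.3
top [249 174  24  23] 416 [596.7 148.1] [607.9 157.8] [609.3 159. ]
top [158 306  13  23] 78 [347.4 320. ] [342.5 340.7] [341.8 343.4]
side [317 197  18  18] 234 [483.3 -63.2] [ 491.7 -156.6] [ 492.8 -168.7]
side [274 249  38  41] 869 [517.7 137.7] [530.4  69.5] [532.   60.7]
side [233 257  27  27] 498 [596.6 147.5] [619.1  80.5] [622.   71.9]
[324.35395356 258.20059817]
```

View pics/x8.png

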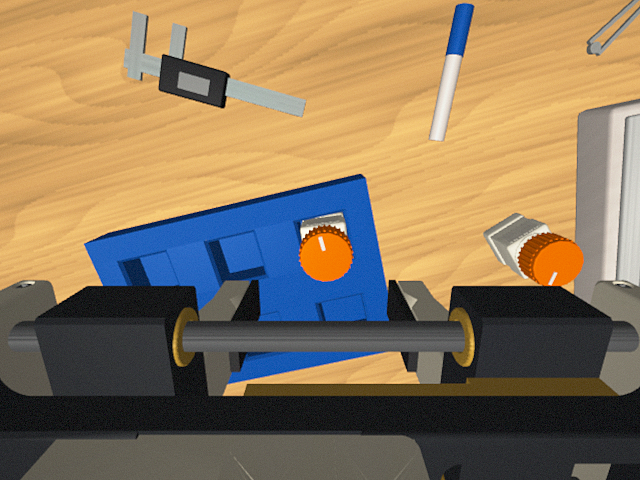

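The picture shows the bottle upright in well a, cap at (326,253). Bottle E is upright but apparently knocked towards the shaker, at (552,262). I'll re-grip this cap centrally for a final tightness check.

Call:
{"op": "arm_command", "data": {"commands": [40,-20,1.7,0,75,45,0,0,0,75,20,0,0,0,75]}}

```text
clock: 17.1
tool_pos: [0.496, -0.1587, 0.0857]
orientation: [-21.4, 89.3, 53.9]
force: [0.1, -0.3, 0.2]
opening: 0.0659
```

```bash
python3 - <<'E'
from h import *
state();goto([.4922,-.159,.064])
E
```

```text
t 17.1 tcp [ 496.  -158.7   85.7] zdir 75.34 xax [ 0.0071  0.0097 -0.9999] q [   3.4   14.   -29.1   -0.7  -46.4 -107.6] F [ 0.1 -0.3  0.2] M [-0.02 -0.14  0.  ] op 65.9
shift [21.7  3.7 -1.5]
```

Call:
{"op": "arm_command", "data": {"commands": [21.5,4,-1.5,0,75,0,0,0,0,40,0,0,0,0,40,0,0,0,0,40]}}

```text
clock: 17.6
tool_pos: [0.4898, -0.1586, 0.0601]
orientation: [12.0, 89.4, 87.5]
force: [-2.1, 10.0, 4.3]
opening: 0.0437
```

```bash
python3 - <<'E'
from h import *
state();index(snapshot("wrist"))
E
```

```text
t 17.6 tcp [ 489.8 -158.6   60.1] zdir 75.49 xax [ 5.000e-04  1.060e-02 -9.999e-01] q [   3.4   15.8  -31.    -0.9  -43.2 -107.3] F [-2.1 10.   4.3] M [3.94 0.72 0.16] op 43.7
index [307 299  14  20 152] [313.3 308.9] ang 120.1
```

Call:
{"op": "arm_command", "data": {"commands": [0,0,0,10,40,0,0,0,10,40]}}

```text
clock: 17.9
tool_pos: [0.4912, -0.1569, 0.0622]
orientation: [17.2, 89.3, 72.5]
force: [-3.0, 5.6, 6.8]
opening: 0.0436
```

```bash
python3 - <<'E'
from h import *
state();index(snapshot("wrist"))
E
```

```text
t 17.9 tcp [ 491.2 -156.9   62.2] zdir 55.32 xax [ 0.0037  0.0116 -0.9999] q [   3.6   15.6  -30.9   -0.9  -43.3 -127.6] F [-3.   5.6  6.8] M [1.8  1.06 1.2 ] op 43.6
index [296 298  21  21 171] [305.6 308.7] ang 136.9
```

Re-gripped, the cap slips straight away at 1.2 N m, so it is tight. I'll release, rise and unwind the wrist.

Call:
{"op": "arm_command", "data": {"commands": [0,0,0,0,75,0,0,0,0,75,-50,0,0,0,75,-60,0,0,0,75,-55,0,0,-10.7,75]}}

```text
clock: 18.58
tool_pos: [0.4891, -0.1591, 0.2301]
orientation: [27.3, 89.3, 93.1]
force: [1.5, 0.3, 0.3]
opening: 0.066
```

Call:
{"op": "arm_command", "data": {"commands": [0,0,0,-10.7,75,0,0,0,-10.7,75,0,0,0,-10.7,75,0,0,0,-10.7,75,0,0,0,-10.7,75]}}

```text
clock: 19.2
tool_pos: [0.4918, -0.1604, 0.2378]
orientation: [-79.4, 89.0, 40.2]
force: [0.8, -0.1, 0.4]
opening: 0.0656
```

Call:
{"op": "arm_command", "data": {"commands": [0,0,0,-10.7,75,0,0,0,-10.7,75,0,0,0,-10.7,75,0,0,0,-10.7,75,0,0,0,-10.7,75]}}

```text
clock: 19.82
tool_pos: [0.4916, -0.1614, 0.2389]
orientation: [-137.6, 88.9, 35.8]
force: [-0.1, 0.0, 0.2]
opening: 0.0661
```

Call:
{"op": "arm_command", "data": {"commands": [0,0,0,-10.7,75,0,0,0,-10.7,75,0,0,0,-10.7,75,0,0,0,-10.7,75,0,0,0,-10.7,75]}}

```text
clock: 20.45
tool_pos: [0.4914, -0.1624, 0.24]
orientation: [165.1, 88.9, 32.2]
force: [-0.6, 1.6, 0.2]
opening: 0.0655
```

Call:
{"op": "arm_command", "data": {"commands": [0,0,0,-10.7,75,0,0,0,-10.7,75,0,0,0,-10.7,75,0,0,0,-8,75]}}

```text
clock: 20.95
tool_pos: [0.4912, -0.1633, 0.2409]
orientation: [122.1, 88.8, 29.7]
force: [1.0, 0.2, 0.2]
opening: 0.0659
```

```bash
python3 - <<'E'
from h import *
state();caps()
w=snapshot("wrist")
for st,ce,_ in blobs(mask(w,*OR),100): print("wrist",st,ce,np.round(onz(w,*ce,.075)*1000,1))
E
```

```text
t 20.95 tcp [ 491.2 -163.3  240.9] zdir -92.37 xax [ 0.0183  0.0104 -0.9998] q [  2.9   4.5 -18.   -0.6 -66.4  84.9] F [1.  0.2 0.2] M [-0.03  0.03  0.04] op 65.9
top [159 306  12  23] 77 [346.6 319.7] [341.6 340.4] [341.  343.1]
side [317 197  18  18] 225 [483.6 -64.1] [ 492.  -157.6] [ 493.1 -169.7]
side [274 249  38  42] 836 [517.7 136.7] [530.3  68.4] [532.   59.5]
side [233 257  27  27] 478 [596.8 146.4] [619.3  79.3] [622.3  70.6]
wrist [ 97 145  49  50 681] [130.13656388 167.08076358] [553.4  20.1  75. ]
wrist [296 200  47  32 207] [317.29468599 209.05797101] [ 505.2 -157.1   75. ]
```

Call:
{"op": "arm_command", "data": {"commands": [5,11,-46,0,75,5,11,-46,0,75,5,11,-46,0,75,5,11,-46,0,75,5,0,0,0,75]}}

```text
clock: 21.72
tool_pos: [0.5481, 0.0225, 0.2193]
orientation: [120.5, 88.6, 26.4]
force: [-0.4, 0.3, -0.4]
opening: 0.0655
```

```bash
python3 - <<'E'
from h import *
state();caps()
w=snapshot("wrist")
for st,ce,_ in blobs(mask(w,*OR),100): print("wrist",st,ce,np.round(onz(w,*ce,.075)*1000,1),np.round(onz(w,*ce,.145)*1000,1))
cv2.imwrite("pics/e1.png",w["frame"])
E
```

```text
t 21.73 tcp [548.1  22.5 219.3] zdir -94.08 xax [ 0.0212  0.0105 -0.9997] q [ 22.8   8.2 -16.9  -0.1 -63.5  63.2] F [-0.4  0.3 -0.4] M [-0.05  0.18  0.01] op 65.5
top [248 232  21  13] 146 [495.3 147.6] [499.9 157.2] [500.5 158.5]
top [406 234  22  22] 357 [ 489.4 -148.5] [ 493.7 -158. ] [ 494.2 -159.2]
side [316 197  19  18] 238 [483.2 -62.9] [ 491.6 -156.2] [ 492.6 -168.2]
side [274 249  38  42] 892 [517.7 138.4] [530.4  70.2] [532.1  61.4]
side [233 257  27  27] 503 [596.6 147.9] [619.2  80.9] [622.1  72.2]
wrist [  98  163   80   68 3865] [136.01862872 196.42846054] [588.2 189.8  75. ] [595.7 149.1 145. ]
wrist [ 284  198   50   52 1295] [306.34440154 226.10656371] [549.8  36.6  75. ] [566.1  31.1 145. ]
wrist [ 488  248   60   38 1127] [514.20674357 268.94232476] [ 494.1 -159.1   75. ] [ 523.2 -119.7  145. ]
wrist [144 280  31   6 106] [159.48113208 283.5       ] [501.9 185.7  75. ] [529.1 146.  145. ]
```

View pics/e1.png

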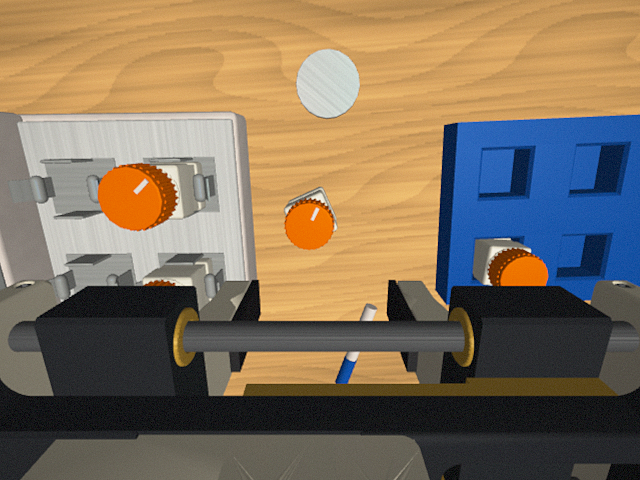

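```bash
python3 - <<'E'
from h import *
w=snapshot("wrist");state()
f=w["frame"][175:255,275:350];hs=cv2.cvtColor(f,cv2.COLOR_BGR2HSV)
m=cv2.inRange(hs,(0,0,90),(180,75,255))|cv2.inRange(hs,*OR);b=max(blobs(m,200),key=lambda b:b[0][4])[2].astype(np.uint8)
c=max(cv2.findContours(b,0,1)[0],key=cv2.contourArea);h=cv2.approxPolyDP(cv2.convexHull(c),3,True)[:,0]+[275,175];print(h.tolist())
for z in(0,.054):print(z,[np.round(onz(w,*p,z)[:2]*1000,1).tolist() for p in h])
print("cap",np.round(onz(w,309,226,.086)*1000,1))
cv2.imwrite("pics/e2.png",cv2.resize(f,None,fx=7,fy=7,interpolation=2))
E
```

```text
t 21.93 tcp [546.9  19.3 219.6] zdir -94.15 xax [ 0.0206  0.0101 -0.9997] q [ 22.5   8.1 -17.   -0.1 -63.6  63.4] F [ 0.2 -0.7  0. ] M [-0.07  0.04  0.01] op 65.7
[[321, 187], [335, 217], [336, 229], [322, 245], [303, 249], [287, 237], [283, 210], [290, 200]]
0 [[576.3, 21.6], [540.9, 8.0], [526.6, 7.7], [508.3, 25.3], [504.9, 48.2], [520.9, 65.6], [553.2, 67.0], [564.1, 57.9]]
0.054 [[582.6, 20.2], [552.2, 8.5], [540.0, 8.3], [524.3, 23.4], [521.4, 43.0], [535.0, 58.0], [562.8, 59.2], [572.1, 51.3]]
cap [552.3  32.7  86. ]
```

View pics/e2.png

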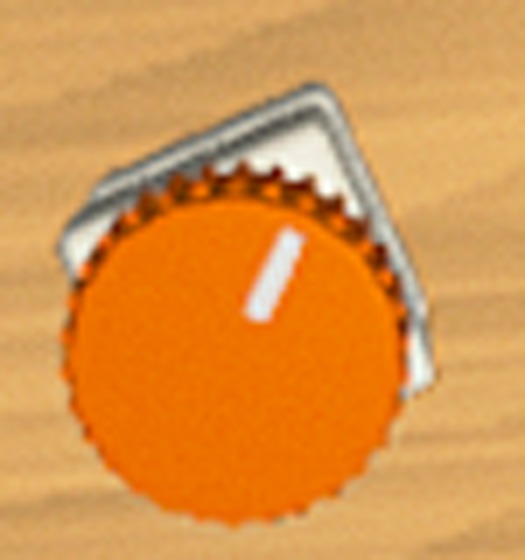

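Bottle E's edges give a body yaw of about 21°, centred near (551, 33). I'll turn and grasp it.

Call:
{"op": "arm_command", "data": {"commands": [40,3,-14,-8.4,75,30,0,0,-8.4,75,30,0,0,-8.4,75,0,0,0,0,75]}}

```text
clock: 22.42
tool_pos: [0.5541, 0.0301, 0.1204]
orientation: [92.5, 88.4, 23.7]
force: [0.7, -0.4, -0.3]
opening: 0.0657
```

```bash
python3 - <<'E'
from h import *
state();goto([.551,.033,.056],-68.9)
E
```

```text
t 22.43 tcp [554.1  30.1 120.4] zdir -68.82 xax [ 0.0255  0.0112 -0.9996] q [ 23.3  13.9 -24.   -0.  -50.5  87.9] F [ 0.7 -0.4 -0.3] M [-0.12  0.05 -0.  ] op 65.7
shift [64.3 -3.6 -3.7] turn 0.1
```

Call:
{"op": "arm_command", "data": {"commands": [34,-5,-4,0,75,30,0,0,0,75,0,0,0,0,75]}}

```text
clock: 22.8
tool_pos: [0.553, 0.0314, 0.0605]
orientation: [90.7, 88.0, 21.0]
force: [-0.2, -0.3, 0.9]
opening: 0.0659
```

```bash
python3 - <<'E'
from h import *
state();goto([.551,.033,.055],-68.9)
w=snapshot("wrist");held(w)
E
```

```text
t 22.8 tcp [553.   31.4  60.5] zdir -69.64 xax [ 0.0329  0.0126 -0.9994] q [ 23.6  17.8 -28.2   0.1 -42.   86.7] F [-0.2 -0.3  0.9] M [-0.14  0.1   0.02] op 65.9
shift [ 5.4 -1.5 -2.2] turn -0.7
edge (234, np.int64(290), np.int64(347)) [(234, 290, 347), (237, 287, 351), (240, 287, 351)]
cap bbox [ 267  272  101   49 3514]Traceback (most recent call last):
  File "<stdin>", line 3, in <module>
  File "h.py", line 53, in held
    wd=max(c_[-1]-c_[0]+1 for _,c_ in rows);dep=42*f/wd
  File "h.py", line 53, in <genexpr>
    wd=max(c_[-1]-c_[0]+1 for _,c_ in rows);dep=42*f/wd
           ~~^^^^
IndexError: index -1 is out of bounds for axis 0 with size 0
```

Call:
{"op": "arm_command", "data": {"commands": [5.5,-1.5,-2,-0.7,75,0.5,0,0,0,40,0.5,0,0,0,40,0.5,0,0,0,40]}}

```text
clock: 23.35
tool_pos: [0.5548, 0.0338, 0.0592]
orientation: [89.3, 87.4, 20.3]
force: [-0.8, -1.2, -0.9]
opening: 0.0438
```

```bash
python3 - <<'E'
from h import *
state();index(snapshot("wrist"))
E
```

```text
t 23.35 tcp [554.8  33.8  59.2] zdir -68.98 xax [ 0.0419  0.0155 -0.999 ] q [ 23.8  17.8 -28.5   0.2 -41.1  87.1] F [-0.8 -1.2 -0.9] M [-0.15  0.19 -0.01] op 43.8
index [334 296  25  21 181] [346.5 306.4] ang 35.8
```

Call:
{"op": "arm_command", "data": {"commands": [-15,0,0,0,40,-40,0,0,0,40,-50,0,0,0,40,-50,0,0,-8,40,-25,0,0,-8,40]}}

```text
clock: 24.02
tool_pos: [0.545, 0.0301, 0.2456]
orientation: [72.4, 87.7, 19.8]
force: [0.6, -0.1, -2.4]
opening: 0.0435
```

```bash
python3 - <<'E'
from h import *
state();goto([*W["b"],.235],-91.84)
E
```

```text
t 24.02 tcp [545.   30.1 245.6] zdir -52.59 xax [ 0.0369  0.0133 -0.9992] q [ 23.8   6.3 -15.8   0.2 -65.7 103.5] F [ 0.6 -0.1 -2.4] M [ 0.01 -0.02  0.01] op 43.5
shift [  9.4 -87.1 175.2] turn 39.3
```

Call:
{"op": "arm_command", "data": {"commands": [0,0,0,10,40,0,0,0,10,40,0,0,0,10,40,0,0,0,9.2,40]}}

```text
clock: 24.52
tool_pos: [0.545, 0.03, 0.2533]
orientation: [112.8, 87.3, 20.1]
force: [0.1, -0.3, -0.8]
opening: 0.0437
```

Call:
{"op": "arm_command", "data": {"commands": [1,11,48,0,40,1,11,48,0,40,1,11,48,0,40,1,11,47,0,40,0,0,0,0,40]}}

```text
clock: 25.15
tool_pos: [0.5798, -0.1676, 0.2524]
orientation: [112.7, 87.1, 20.0]
force: [-0.3, 0.0, -1.3]
opening: 0.0432
```

```bash
python3 - <<'E'
from h import *
state();goto([.5859,-.1619,.12],-91.84);index(snapshot("wrist"))
E
```

```text
t 25.15 tcp [ 579.8 -167.6  252.4] zdir -92.66 xax [ 0.0474  0.0173 -0.9987] q [  1.8  11.5  -8.   -1.  -67.7  85.9] F [-0.3  0.  -1.3] M [ 0.04  0.26 -0.03] op 43.2
shift [132.6  -0.4  -3.4] turn -0.8
index [334 296  26  21 191] [346.5 306.3] ang 35.9
index [319 365  11   4  23] [323.7 366.5] ang -87.8
```

Call:
{"op": "arm_command", "data": {"commands": [50,-1,-3.5,-0.8,40,50,-1.5,0,0,40,24,0,0,0,40]}}

```text
clock: 25.58
tool_pos: [0.5852, -0.1588, 0.131]
orientation: [109.4, 86.6, 17.7]
force: [-0.3, 0.1, -0.7]
opening: 0.0434
```

```bash
cat >>h.py <<'E'
def bottom(w):
    "far visible body edge of held bottle, and where wells project"
    th=np.radians(-1.84);Rm=np.array([[np.cos(th),-np.sin(th)],[np.sin(th),np.cos(th)]])
    hs=cv2.cvtColor(w["frame"],cv2.COLOR_BGR2HSV);wh=cv2.inRange(hs,(0,0,110),(180,70,255));o,M=tool()
    for r in range(215,262,3):
        c=np.where(wh[r,262:385])[0]
        if len(c)>10: print(r,int(c[0])+262,int(c[-1])+262,len(c),end=" | ")
    print()
    for D in(46,52,58,62):
        for u in(323,):
            for r in(230,240): 
                oo,d=ray(w,u,r);a=M.T@(oo-o["tool_pos"])*1000;b=M.T@d;k=(D-a[0])/b[0];print("D",D,"row",r,"tool y",round((a+k*b)[1],1),end="; ")
    print()
E
python3 - <<'E'
from h import *
state();goto([.5859,-.1619,.107],-91.84);bottom(snapshot("wrist"))
E
```

```text
t 25.57 tcp [ 585.2 -158.8  131. ] zdir -91.71 xax [ 0.0558  0.0178 -0.9983] q [  2.7  17.  -17.5  -1.1 -52.2  86.2] F [-0.3  0.1 -0.7] M [-0.07  0.24 -0.06] op 43.4
shift [23.9 -0.6  3.5] turn 0.1
236 263 351 60 | 239 291 353 63 | 242 263 354 66 | 245 263 355 67 | 248 288 357 70 | 251 287 358 72 | 254 286 359 74 | 257 285 360 76 | 260 284 362 69 | 
D 46 row 230 tool y 22.5; D 46 row 240 tool y 15.8; D 52 row 230 tool y 20.9; D 52 row 240 tool y 14.0; D 58 row 230 tool y 19.3; D 58 row 240 tool y 12.2; D 62 row 230 tool y 18.2; D 62 row 240 tool y 11.0;
```

Call:
{"op": "arm_command", "data": {"commands": [10,-1.5,4.3,0,40,12,-0.8,0.3,0,40]}}

```text
clock: 25.88
tool_pos: [0.5841, -0.1617, 0.1077]
orientation: [109.7, 86.6, 18.1]
force: [0.1, 0.4, -1.2]
opening: 0.0436
```

```bash
python3 - <<'E'
from h import *
state();goto([.5844,-.1629,.07],-91.84)
E
```

```text
t 25.88 tcp [ 584.1 -161.7  107.7] zdir -91.6 xax [ 0.0556  0.0182 -0.9983] q [  2.4  18.4 -19.   -1.2 -49.4  86.7] F [ 0.1  0.4 -1.2] M [-0.09  0.22  0.03] op 43.6
shift [37.7 -1.7  1.9] turn 0.2
```

Insert in small steps with force checks.

Call:
{"op": "arm_command", "data": {"commands": [8,-0.4,1.4,0.2,40,6,-0.3,0.2,0,40]}}

```text
clock: 26.12
tool_pos: [0.5846, -0.163, 0.0939]
orientation: [109.4, 86.6, 17.6]
force: [0.1, 0.2, -1.5]
opening: 0.0436
```

```bash
python3 - <<'E'
from h import *
state()
E
```

```text
t 26.12 tcp [ 584.6 -163.    93.9] zdir -91.81 xax [ 0.0572  0.0181 -0.9982] q [  2.2  19.3 -19.8  -1.2 -47.6  86.7] F [ 0.1  0.2 -1.5] M [-0.1   0.19 -0.04] op 43.6
```

Call:
{"op": "arm_command", "data": {"commands": [6,-0.3,0,0,40]}}

```text
clock: 26.25
tool_pos: [0.5849, -0.1629, 0.0878]
orientation: [109.2, 86.5, 17.4]
force: [-0.9, -0.1, -1.6]
opening: 0.0435
```

```bash
python3 - <<'E'
from h import *
state();goto([.5844,-.1629,.07],-91.84)
E
```

```text
t 26.25 tcp [ 584.9 -162.9   87.8] zdir -91.81 xax [ 0.0578  0.0181 -0.9982] q [  2.3  19.7 -20.1  -1.2 -46.8  86.7] F [-0.9 -0.1 -1.6] M [-0.1   0.32  0.07] op 43.5
shift [17.8 -1.5  0.3] turn 0.0
```

Call:
{"op": "arm_command", "data": {"commands": [8,-0.4,0,0,40,6,-0.3,0,0,40,3,-0.2,0,0,40]}}

```text
clock: 26.62
tool_pos: [0.5849, -0.1627, 0.0696]
orientation: [109.3, 86.5, 17.4]
force: [-0.5, -0.1, -1.8]
opening: 0.0432
```

```bash
python3 - <<'E'
from h import *
state();goto([*W["b"],.064],-91.84)
E
```

```text
t 26.62 tcp [ 584.9 -162.7   69.6] zdir -91.82 xax [ 0.0576  0.0181 -0.9982] q [  2.3  20.9 -21.2  -1.3 -44.6  86.8] F [-0.5 -0.1 -1.8] M [-0.16  0.26  0.06] op 43.2
shift [ 5.5 -2.5 -0.6] turn 0.0
```

Call:
{"op": "arm_command", "data": {"commands": [2,0,0,0,75,0,0,0,0,75,3.5,-2,0,0,75]}}

```text
clock: 27.0
tool_pos: [0.5843, -0.1625, 0.0645]
orientation: [108.4, 86.4, 16.6]
force: [-0.2, -0.0, 0.6]
opening: 0.0644
```

```bash
cat >>h.py <<'E'
def capdisc(w):
    hs=cv2.cvtColor(w["frame"],cv2.COLOR_BGR2HSV);m=cv2.inRange(hs,(3,170,235),(20,255,255))|cv2.inRange(hs,(0,0,200),(180,60,255))
    roi=np.zeros_like(m);roi[275:378,262:384]=255;b=max(blobs(cv2.inRange(hs,(3,170,200),(20,255,255))&roi,50),key=lambda b:b[0][4]);
    # widths per row
    g=cv2.inRange(hs,(3,170,200),(20,255,255))
    for r in(290,300,310,318,354,360,366,372):
        c=np.where(g[r,262:384])[0]
        if len(c): print(r,int(c[0])+262,int(c[-1])+262,end=" | ")
    print(); o,M=tool()
    for H in(27,29): print("pred",H,np.round(proj(w,o["tool_pos"]-M[:,0]*H/1000),1),end=" ")
    print()
E
python3 - <<'E'
from h import *
state();goto([.5831,-.1621,.064],-91.84);w=snapshot("wrist");index(w);capdisc(w)
E
```

```text
t 27.0 tcp [ 584.3 -162.5   64.5] zdir -91.79 xax [ 0.0595  0.0178 -0.9981] q [  2.3  21.2 -21.6  -1.3 -43.8  86.8] F [-0.2 -0.   0.6] M [-0.08  0.19 -0.03] op 64.4
shift [ 0.4 -1.2 -0.4] turn 0.0
index [328 295  26  22 201] [340.4 305.5] ang 45.1
290 282 358 | 300 274 360 | 310 268 365 | 318 268 366 | 354 286 349 | 360 295 340 | 
pred 27 [321.5 320.9] pred 29 [321.5 323.3]
```

Call:
{"op": "arm_command", "data": {"commands": [1,1.5,-1.5,0,60,0.3,0,0,0,40,0.3,0,0,0,40,0.2,0,0,10.7,40,0.2,0,0,10.7,40]}}

```text
clock: 27.68
tool_pos: [0.585, -0.1613, 0.0627]
orientation: [130.0, 86.5, 16.4]
force: [-3.9, -0.6, 7.3]
opening: 0.0431
```

Call:
{"op": "arm_command", "data": {"commands": [0.2,0,0,10.7,40,0.2,0,0,10.7,40,0.2,0,0,10.7,40]}}

```text
clock: 28.05
tool_pos: [0.5834, -0.1626, 0.0633]
orientation: [160.9, 86.7, 15.0]
force: [-0.7, 0.2, 1.9]
opening: 0.0434
```

```bash
python3 - <<'E'
from h import *
state();w=snapshot("wrist");index(w)
E
```

```text
t 28.05 tcp [ 583.4 -162.6   63.3] zdir -145.79 xax [ 0.0549  0.0148 -0.9984] q [  2.4  21.3 -21.7  -1.  -43.8  32.5] F [-0.7  0.2  1.9] M [-0.43  0.7   0.27] op 43.4
index [334 300  26  19 199] [346.9 309.7] ang 29.9
```

Call:
{"op": "arm_command", "data": {"commands": [0.2,0,0,10.7,40,0.2,0,0,10.7,40]}}

```text
clock: 28.35
tool_pos: [0.5827, -0.1629, 0.0632]
orientation: [-178.1, 86.8, 14.8]
force: [-1.4, -0.2, 2.3]
opening: 0.0432
```

```bash
python3 - <<'E'
from h import *
state();w=snapshot("wrist");index(w)
E
```

```text
t 28.35 tcp [ 582.7 -162.9   63.2] zdir -167.08 xax [ 0.0534  0.0141 -0.9985] q [  2.4  21.3 -21.8  -1.  -43.9  11.2] F [-1.4 -0.2  2.3] M [-0.09  1.03  0.33] op 43.2
index [334 300  26  19 193] [346.8 309.8] ang 29.7
```

Call:
{"op": "arm_command", "data": {"commands": [0.2,0,0,10.7,40,0.2,0,0,10.7,40,0.2,0,0,10.7,40]}}

```text
clock: 28.78
tool_pos: [0.5813, -0.1631, 0.0627]
orientation: [-145.9, 87.0, 15.1]
force: [-2.4, -0.5, 4.8]
opening: 0.0434
```

```bash
python3 - <<'E'
from h import *
state();w=snapshot("wrist");index(w)
E
```

```text
t 28.77 tcp [ 581.3 -163.1   62.7] zdir 161.02 xax [ 0.0507  0.0137 -0.9986] q [  2.4  21.3 -21.8  -1.  -43.9 -20.7] F [-2.4 -0.5  4.8] M [-0.48  1.52  0.63] op 43.4
index [333 301  26  18 193] [346.3 310.3] ang 29.4
```

Call:
{"op": "arm_command", "data": {"commands": [0.2,0,0,10.7,40,0.2,0,0,10.7,40]}}

```text
clock: 29.08
tool_pos: [0.5805, -0.1625, 0.0635]
orientation: [-124.3, 87.1, 15.8]
force: [-4.3, 2.2, 5.2]
opening: 0.0433
```

```bash
python3 - <<'E'
from h import *
state();w=snapshot("wrist");index(w)
E
```

```text
t 29.07 tcp [ 580.5 -162.5   63.5] zdir 139.99 xax [ 0.0492  0.0139 -0.9987] q [  2.5  21.2 -21.8  -1.  -44.1 -41.8] F [-4.3  2.2  5.2] M [0.8  2.04 1.04] op 43.3
index [334 301  26  18 185] [347.5 310.7] ang 27.6
```

Call:
{"op": "arm_command", "data": {"commands": [0.2,0,0,10.7,40]}}

```text
clock: 29.25
tool_pos: [0.5798, -0.1625, 0.0638]
orientation: [-113.8, 87.1, 15.7]
force: [-5.3, -3.1, 6.4]
opening: 0.0431
```

```bash
python3 - <<'E'
from h import *
state();w=snapshot("wrist");index(w)
E
```

```text
t 29.25 tcp [ 579.8 -162.5   63.8] zdir 129.43 xax [ 0.048   0.0135 -0.9988] q [  2.5  21.1 -21.9  -0.9 -44.2 -52.4] F [-5.3 -3.1  6.4] M [-0.98  2.1   1.2 ] op 43.1
index [331 300  24  19 178] [343.6 309.6] ang 33.8
```

Call:
{"op": "arm_command", "data": {"commands": [0.2,0,0,10.7,40]}}

```text
clock: 29.42
tool_pos: [0.5783, -0.1628, 0.0637]
orientation: [-102.8, 87.3, 15.9]
force: [-6.5, 0.1, 7.6]
opening: 0.0435
```

```bash
python3 - <<'E'
from h import *
state();w=snapshot("wrist");index(w)
E
```

```text
t 29.43 tcp [ 578.3 -162.8   63.7] zdir 118.68 xax [ 0.0454  0.0129 -0.9989] q [  2.5  21.1 -21.9  -0.9 -44.3 -63.2] F [-6.5  0.1  7.6] M [0.17 2.49 1.01] op 43.5
index [332 302  17  17 138] [340.4 310.5] ang 36.3
```

Call:
{"op": "arm_command", "data": {"commands": [0.2,0,0,8,40]}}

```text
clock: 29.6
tool_pos: [0.5764, -0.1629, 0.0636]
orientation: [-93.6, 87.5, 16.8]
force: [-8.6, 0.9, 8.9]
opening: 0.0435
```

```bash
python3 - <<'E'
from h import *
state();w=snapshot("wrist");index(w)
E
```

```text
t 29.6 tcp [ 576.4 -162.9   63.6] zdir 110.37 xax [ 0.0418  0.0126 -0.999 ] q [  2.5  21.1 -22.   -0.9 -44.5 -71.5] F [-8.6  0.9  8.9] M [0.65 3.35 1.27] op 43.5
index [330 304  14  15 112] [336.8 311.7] ang 39.7
```

Bottle E's cap is tight: the mark slips in the jaws at 1.2 N m. I'll release, unwind and go on.

Call:
{"op": "arm_command", "data": {"commands": [0,0,0,0,75,0,0,0,0,75,-50,0,0,0,75,-60,0,0,0,75,-55,0,0,-10.5,75]}}

```text
clock: 30.28
tool_pos: [0.5679, -0.1645, 0.2273]
orientation: [-99.5, 87.9, 22.3]
force: [0.9, -0.1, -0.6]
opening: 0.0658
```

Call:
{"op": "arm_command", "data": {"commands": [0,0,0,-10.5,75,0,0,0,-10.5,75,0,0,0,-10.5,75,0,0,0,-10.5,75,0,0,0,-10.5,75]}}

```text
clock: 30.9
tool_pos: [0.5725, -0.1644, 0.2343]
orientation: [-159.1, 87.1, 16.5]
force: [0.4, -0.7, -0.1]
opening: 0.0657
```

Call:
{"op": "arm_command", "data": {"commands": [0,0,0,-10.5,75,0,0,0,-10.5,75,0,0,0,-10.5,75,0,0,0,-10.5,75,0,0,0,-10.5,75]}}

```text
clock: 31.52
tool_pos: [0.5744, -0.1638, 0.2339]
orientation: [147.6, 86.9, 16.9]
force: [0.6, -0.4, -0.4]
opening: 0.0658
```

Call:
{"op": "arm_command", "data": {"commands": [0,0,0,-10.5,75,0,0,0,-10.5,75,0,0,0,-10.5,75,0,0,0,-10.5,75]}}

```text
clock: 32.02
tool_pos: [0.5758, -0.1633, 0.2334]
orientation: [104.9, 86.8, 17.2]
force: [0.5, 0.1, 0.5]
opening: 0.0657
```

```bash
python3 - <<'E'
from h import *
state();caps();goto([.505,.1532,.24],-93.25)
E
```

```text
t 32.02 tcp [ 575.8 -163.3  233.4] zdir -87.68 xax [ 0.0538  0.0167 -0.9984] q [  2.3  11.5 -10.6  -0.9 -64.8  90.4] F [0.5 0.1 0.5] M [-0.04  0.18 -0.01] op 65.7
top [245 221  23  24] 406 [506.8 154.2] [512.2 164.2] [512.9 165.5]
top [405 234  23  22] 358 [ 489.4 -148.4] [ 493.7 -157.9] [ 494.2 -159.2]
top [158 306  13  23] 79 [347.6 319.9] [342.7 340.7] [342.  343.3]
side [278 194  18  14] 182 [565.5 -71.2] [ 584.2 -165.6] [ 586.6 -177.8]
side [316 197  19  18] 226 [483.7 -63.7] [ 492.1 -157.1] [ 493.2 -169.1]
side [233 257  27  27] 470 [597.2 146.2] [619.8  79. ] [622.7  70.3]
side [285 264  27  27] 497 [506.6 151.7] [517.8  85.2] [519.3  76.7]
shift [  -5.1  -59.1 -319. ] turn 5.3
```

Call:
{"op": "arm_command", "data": {"commands": [0,0,0,5.3,75,-1,-12,-53,0,75,-1,-12,-53,0,75,-1,-12,-53,0,75,-1,-12,-53,0,75]}}

```text
clock: 32.75
tool_pos: [0.5429, 0.054, 0.2386]
orientation: [111.9, 86.7, 17.1]
force: [0.0, 0.3, 0.1]
opening: 0.0658
```

Call:
{"op": "arm_command", "data": {"commands": [-1,-12,-53,0,75,-1,-12,-50,0,75,0,0,0,0,75]}}

```text
clock: 33.12
tool_pos: [0.5266, 0.1657, 0.2423]
orientation: [113.6, 86.5, 18.5]
force: [0.3, -1.3, 0.3]
opening: 0.0658
```

```bash
python3 - <<'E'
from h import *
state();goto([.5075,.1532,.124],-93.25)
E
```

```text
t 33.12 tcp [526.6 165.7 242.3] zdir -95.02 xax [ 0.0574  0.0192 -0.9982] q [ 38.7   6.2 -16.8   1.3 -63.7  45.7] F [ 0.3 -1.3  0.3] M [-0.12  0.18 -0.03] op 65.8
shift [116.8 -24.5  17. ] turn -1.8
```

Call:
{"op": "arm_command", "data": {"commands": [35,-22,16,-1.8,75,35,-3,0,0,75,0,0,0,0,75]}}

```text
clock: 33.5
tool_pos: [0.5044, 0.1531, 0.1698]
orientation: [112.7, 86.4, 19.2]
force: [-0.1, -0.1, -0.0]
opening: 0.0654
```

```bash
python3 - <<'E'
from h import *
state();goto([.5075,.1532,.124],-93.25)
E
```

```text
t 33.5 tcp [504.4 153.1 169.8] zdir -93.49 xax [ 0.0591  0.0205 -0.998 ] q [ 39.2   7.1 -26.    1.5 -53.6  46.4] F [-0.1 -0.1 -0. ] M [-0.1   0.16  0.  ] op 65.4
shift [45.9  0.4  0.8] turn -0.2
```

Call:
{"op": "arm_command", "data": {"commands": [25,0,0.8,-0.2,75,22,-0.5,0,0,75,0,0,0,0,75]}}

```text
clock: 33.88
tool_pos: [0.5102, 0.1533, 0.1266]
orientation: [113.0, 86.1, 19.4]
force: [0.2, 0.2, 0.4]
opening: 0.0656
```

```bash
python3 - <<'E'
from h import *
state();goto([.5075,.1532,.123],-93.25);w=snapshot("wrist");index(w);capdisc(w)
E
```

```text
t 33.88 tcp [510.2 153.3 126.6] zdir -93.56 xax [ 0.0643  0.0226 -0.9977] q [ 38.8  10.1 -28.9   1.8 -47.3  46.4] F [0.2 0.2 0.4] M [-0.14  0.21  0.05] op 65.6
shift [ 3.4 -2.9  0.4] turn -0.3
index [343 311  20   8  92] [354.3 315.5] ang 14.8
290 286 356 | 300 279 359 | 310 278 366 | 318 275 368 | 354 284 360 | 360 289 354 | 366 299 345 | 372 320 326 | 
pred 27 [320.5 320. ] pred 29 [320.5 322.4]
```

Call:
{"op": "arm_command", "data": {"commands": [3,-0.8,0.5,-0.3,70,0.5,-0.3,0,0,40,0.5,-0.3,0,0,40,0.3,-0.2,0,0,40]}}

```text
clock: 34.42
tool_pos: [0.5114, 0.1542, 0.1267]
orientation: [113.7, 85.7, 20.4]
force: [0.2, -0.9, -0.7]
opening: 0.0435
```

```bash
python3 - <<'E'
from h import *
state();w=snapshot("wrist");index(w);capdisc(w);bottom(w)
E
```

```text
t 34.42 tcp [511.4 154.2 126.7] zdir -93.25 xax [ 0.0705  0.0262 -0.9972] q [ 38.9  10.  -29.1   1.9 -46.8  46.6] F [ 0.2 -0.9 -0.7] M [-0.42  0.06 -0.07] op 43.5
index [348 313  16   6  54] [357.1 316.4] ang 12.2
290 300 343 | 300 280 364 | 310 276 369 | 318 276 372 | 354 283 364 | 360 288 359 | 366 296 350 | 372 308 335 | 
pred 27 [321.6 320.1] pred 29 [321.6 322.5] 
215 262 384 123 | 218 262 384 123 | 221 262 384 123 | 224 262 384 123 | 227 262 384 123 | 230 262 384 123 | 233 262 384 123 | 236 262 384 87 | 239 262 384 83 | 242 262 384 81 | 245 262 384 77 | 248 262 384 123 | 251 262 384 65 | 254 262 384 64 | 257 262 384 92 | 260 262 384 108 | 
D 46 row 230 tool y 21.8; D 46 row 240 tool y 15.2; D 52 row 230 tool y 20.2; D 52 row 240 tool y 13.4; D 58 row 230 tool y 18.6; D 58 row 240 tool y 11.6; D 62 row 230 tool y 17.5; D 62 row 240 tool y 10.4;
```

Call:
{"op": "arm_command", "data": {"commands": [-6,0.4,0,0,40,-8,0.5,0.2,0,40,-14,0.8,0.3,0,40,-18,1,0.3,0,40,-50,0,0,0,40]}}

```text
clock: 35.1
tool_pos: [0.5052, 0.1494, 0.2235]
orientation: [112.2, 86.1, 18.9]
force: [1.2, 0.4, -1.3]
opening: 0.0436
```

```bash
python3 - <<'E'
from h import *
state();w=snapshot("wrist");capdisc(w);bottom(w);goto([.493,-.249,.245],-91.84)
E
```

```text
t 35.1 tcp [505.2 149.4 223.5] zdir -93.28 xax [ 0.0637  0.0219 -0.9977] q [ 38.8   4.2 -21.7   1.5 -60.4  47.1] F [ 1.2  0.4 -1.3] M [-0.01  0.02 -0.03] op 43.6
290 300 344 | 300 280 364 | 310 276 369 | 318 276 372 | 354 284 364 | 360 288 359 | 366 296 350 | 372 307 338 | 
pred 27 [317.5 323.2] pred 29 [317.5 325.8] 
215 262 375 114 | 218 262 375 114 | 221 262 375 114 | 224 262 375 111 | 227 262 374 106 | 230 262 374 104 | 233 262 374 101 | 236 262 374 101 | 239 262 374 101 | 242 262 374 99 | 245 262 374 103 | 248 262 374 109 | 251 262 374 57 | 254 262 373 57 | 257 262 373 93 | 260 262 373 109 | 
D 46 row 230 tool y 19.7; D 46 row 240 tool y 13.4; D 52 row 230 tool y 18.0; D 52 row 240 tool y 11.5; D 58 row 230 tool y 16.4; D 58 row 240 tool y 9.6; D 62 row 230 tool y 15.2; D 62 row 240 tool y 8.4; 
shift [-24.2   8.2 399.5] turn -1.3
```

The bottle came out of the clamp without shifting in the jaws. I'll carry it to well c.

Call:
{"op": "arm_command", "data": {"commands": [0,1.2,57,-0.3,40,0,1.2,57,-0.3,40,0,1.2,57,-0.3,40,0,1.2,57,-0.3,40,0,1.2,57,0,40]}}

```text
clock: 35.78
tool_pos: [0.5066, -0.138, 0.2358]
orientation: [109.7, 84.4, 18.3]
force: [1.2, 0.4, -0.6]
opening: 0.0435
```

Call:
{"op": "arm_command", "data": {"commands": [0,1.2,57,0,40,0,1.2,53,0,40,0,0,0,0,40]}}

```text
clock: 36.15
tool_pos: [0.5063, -0.2562, 0.2374]
orientation: [107.2, 84.1, 15.6]
force: [-0.5, 0.2, -1.5]
opening: 0.0434
```

```bash
python3 - <<'E'
from h import *
state();w=snapshot("wrist");capdisc(w);goto([.4942,-.2479,.115],-91.84)
E
```

```text
t 36.15 tcp [ 506.3 -256.2  237.4] zdir -91.5 xax [ 0.0986  0.0275 -0.9947] q [ -8.8   7.4 -14.5  -2.7 -62.7  98.4] F [-0.5  0.2 -1.5] M [0.05 0.39 0.03] op 43.4
290 299 345 | 300 280 364 | 310 275 369 | 318 276 372 | 354 284 364 | 360 289 358 | 366 296 350 | 372 309 336 | 
pred 27 [318.6 320.1] pred 29 [318.5 322.5] 
shift [120.9 -24.5  -2.9] turn 0.4
```

Call:
{"op": "arm_command", "data": {"commands": [45,-18,-3,0.4,40,45,-9,0,0,40,28,0,0,0,40]}}

```text
clock: 36.58
tool_pos: [0.4945, -0.2468, 0.1212]
orientation: [104.8, 83.5, 13.0]
force: [0.1, -0.2, -0.8]
opening: 0.0437
```

```bash
python3 - <<'E'
from h import *
state();w=snapshot("wrist");bottom(w);goto([.4919,-.2483,.108],-91.84)
E
```

```text
t 36.58 tcp [ 494.5 -246.8  121.2] zdir -91.7 xax [ 0.1098  0.0253 -0.9936] q [ -7.9  11.8 -25.8  -3.2 -46.5  98.2] F [ 0.1 -0.2 -0.8] M [-0.13  0.35 -0.02] op 43.7
245 296 357 62 | 248 294 358 65 | 251 293 359 67 | 254 292 359 68 | 257 290 361 72 | 260 290 361 72 | 
D 46 row 230 tool y 22.7; D 46 row 240 tool y 16.0; D 52 row 230 tool y 21.1; D 52 row 240 tool y 14.2; D 58 row 230 tool y 19.5; D 58 row 240 tool y 12.4; D 62 row 230 tool y 18.5; D 62 row 240 tool y 11.2; 
shift [ 9.7 -2.4  2.6] turn 0.1
```

Call:
{"op": "arm_command", "data": {"commands": [6,-3.3,1,0,40,7,-0.9,0.2,0,40,6,-0.6,0.1,0,40]}}

```text
clock: 37.0
tool_pos: [0.4927, -0.2457, 0.1012]
orientation: [104.7, 83.5, 13.1]
force: [-0.1, -0.6, -0.9]
opening: 0.0436
```

```bash
python3 - <<'E'
from h import *
state();goto([.4918,-.2476,.088],-91.84)
E
```

```text
t 37.0 tcp [ 492.7 -245.7  101.2] zdir -91.54 xax [ 0.1102  0.0256 -0.9936] q [ -7.8  13.  -27.3  -3.4 -43.7  98.5] F [-0.1 -0.6 -0.9] M [-0.17  0.36  0.03] op 43.6
shift [13.  -2.3  2.3] turn 0.3
```

Call:
{"op": "arm_command", "data": {"commands": [6,-0.6,0.1,0,40,5,-0.5,0.1,0,40]}}

```text
clock: 37.25
tool_pos: [0.4936, -0.2458, 0.0905]
orientation: [104.3, 83.4, 12.7]
force: [-0.3, 0.2, -0.9]
opening: 0.0437
```

```bash
python3 - <<'E'
from h import *
state();goto([.4918,-.2476,.070],-91.84)
E
```

```text
t 37.25 tcp [ 493.6 -245.8   90.5] zdir -91.53 xax [ 0.112   0.0252 -0.9934] q [ -7.8  13.8 -27.9  -3.4 -42.2  98.6] F [-0.3  0.2 -0.9] M [-0.15  0.4   0.03] op 43.7
shift [20.2 -4.   2.5] turn 0.3
```

Call:
{"op": "arm_command", "data": {"commands": [5,-2.2,1.8,0.3,40,6,-0.8,0.2,0,40]}}

```text
clock: 37.5
tool_pos: [0.4918, -0.2476, 0.0787]
orientation: [104.6, 83.4, 12.6]
force: [0.3, -0.6, -0.9]
opening: 0.0434
```

```bash
python3 - <<'E'
from h import *
state()
E
```

```text
t 37.5 tcp [ 491.8 -247.6   78.7] zdir -91.86 xax [ 0.1124  0.0251 -0.9933] q [ -8.1  14.6 -28.7  -3.6 -40.6  98.7] F [ 0.3 -0.6 -0.9] M [-0.14  0.41  0.01] op 43.4
```

Call:
{"op": "arm_command", "data": {"commands": [6,-0.8,0,0,40,5,-0.6,0,0,40]}}

```text
clock: 37.75
tool_pos: [0.4915, -0.2474, 0.0666]
orientation: [104.6, 83.4, 12.7]
force: [0.2, 1.0, -1.2]
opening: 0.0435
```

```bash
python3 - <<'E'
from h import *
state();goto([.4905,-.2489,.064],-91.84)
E
```

```text
t 37.75 tcp [ 491.5 -247.4   66.6] zdir -91.87 xax [ 0.112   0.0252 -0.9934] q [ -8.1  15.6 -29.4  -3.7 -38.9  98.8] F [ 0.2  1.  -1.2] M [-0.13  0.37  0.01] op 43.5
shift [ 2.4 -1.2  1.6] turn -0.0
```

Call:
{"op": "arm_command", "data": {"commands": [2,0,0,0,60,0,-1.2,0.5,0,60,0.5,0,0,0,40,0.5,0,0,0,40,0.2,0,0,10.7,40]}}

```text
clock: 38.38
tool_pos: [0.4917, -0.2481, 0.0639]
orientation: [114.8, 83.3, 12.0]
force: [-0.2, 0.4, 2.0]
opening: 0.0435
```

Call:
{"op": "arm_command", "data": {"commands": [0.2,0,0,10.7,40,0.2,0,0,10.7,40,0.2,0,0,10.7,40,0.2,0,0,10.7,40]}}

```text
clock: 38.88
tool_pos: [0.4903, -0.2506, 0.0646]
orientation: [156.4, 83.5, 10.5]
force: [-4.0, -2.6, 4.0]
opening: 0.0436
```

```bash
python3 - <<'E'
from h import *
state();w=snapshot("wrist");index(w)
E
```

```text
t 38.88 tcp [ 490.3 -250.6   64.6] zdir -145.78 xax [ 0.1113  0.0207 -0.9936] q [ -8.2  15.7 -29.6  -3.4 -38.5  44.8] F [-4.  -2.6  4. ] M [-1.45  1.72  0.09] op 43.6
index [336 305  28  14 194] [350.2 312.5] ang 22.1
```

Call:
{"op": "arm_command", "data": {"commands": [0.2,0,0,10.7,40,0.2,0,0,10.7,40]}}

```text
clock: 39.17
tool_pos: [0.4888, -0.2514, 0.0647]
orientation: [177.5, 83.7, 10.3]
force: [-4.0, -1.2, 5.3]
opening: 0.0436
```

```bash
python3 - <<'E'
from h import *
state();w=snapshot("wrist");index(w)
E
```

```text
t 39.17 tcp [ 488.8 -251.4   64.7] zdir -167.19 xax [ 0.1088  0.0198 -0.9939] q [ -8.3  15.7 -29.7  -3.2 -38.6  23.5] F [-4.  -1.2  5.3] M [-0.91  2.03  0.1 ] op 43.6
index [336 305  28  14 194] [350.4 312.7] ang 21.6
```

Call:
{"op": "arm_command", "data": {"commands": [0.2,0,0,10.7,40,0.2,0,0,10.7,40,0.2,0,0,10.7,40]}}

```text
clock: 39.6
tool_pos: [0.4871, -0.2515, 0.0649]
orientation: [-150.2, 83.8, 10.5]
force: [-5.3, 3.2, 13.9]
opening: 0.0436
```

```bash
python3 - <<'E'
from h import *
state();w=snapshot("wrist");index(w)
E
```

```text
t 39.6 tcp [ 487.1 -251.5   64.9] zdir 160.56 xax [ 0.1061  0.0198 -0.9942] q [ -8.3  15.6 -29.8  -3.2 -38.8  -8.6] F [-5.3  3.2 13.9] M [1.51 2.18 0.13] op 43.6
index [337 306  28  13 177] [351.7 313.3] ang 19.9
```

Call:
{"op": "arm_command", "data": {"commands": [0.2,0,0,10.7,40,0.2,0,0,10.7,40]}}

```text
clock: 39.9
tool_pos: [0.485, -0.252, 0.0656]
orientation: [-129.2, 84.0, 10.4]
force: [-7.2, -5.3, 7.5]
opening: 0.0433
```

```bash
python3 - <<'E'
from h import *
state();w=snapshot("wrist");index(w)
E
```

```text
t 39.9 tcp [ 485.  -252.    65.6] zdir 139.37 xax [ 0.1022  0.0187 -0.9946] q [ -8.3  15.5 -29.9  -3.  -39.  -29.9] F [-7.2 -5.3  7.5] M [-1.74  2.85  0.99] op 43.3
index [335 304  23  15 152] [347.3 312. ] ang 25.3
```

Call:
{"op": "arm_command", "data": {"commands": [0.2,0,0,10.7,40]}}

```text
clock: 40.08
tool_pos: [0.4843, -0.252, 0.0657]
orientation: [-118.4, 84.1, 10.4]
force: [-1.3, 3.1, 4.0]
opening: 0.0433
```

```bash
python3 - <<'E'
from h import *
state();w=snapshot("wrist");index(w)
E
```

```text
t 40.08 tcp [ 484.3 -252.    65.7] zdir 128.73 xax [ 0.1011  0.0186 -0.9947] q [ -8.4  15.5 -29.9  -3.  -39.1 -40.5] F [-1.3  3.1  4. ] M [1.51 0.37 1.01] op 43.3
index [332 301  21  18 155] [342.5 310.4] ang 33.6
```

Call:
{"op": "arm_command", "data": {"commands": [0.2,0,0,10.7,40]}}

```text
clock: 40.25
tool_pos: [0.484, -0.2516, 0.0658]
orientation: [-107.4, 84.1, 10.7]
force: [-2.1, 3.4, 4.0]
opening: 0.0433
```

```bash
python3 - <<'E'
from h import *
state();w=snapshot("wrist");index(w)
E
```

```text
t 40.25 tcp [ 484.  -251.6   65.8] zdir 118.01 xax [ 0.1007  0.019  -0.9947] q [ -8.3  15.4 -29.9  -3.  -39.1 -51.3] F [-2.1  3.4  4. ] M [1.61 0.95 0.87] op 43.3
index [327 298  19  21 170] [336.7 308.4] ang 46.7
```

Call:
{"op": "arm_command", "data": {"commands": [0,0,0,0,75,0,0,0,0,75,-50,0,0,0,75,-60,0,0,0,75,-55,0,0,-10.5,75]}}

```text
clock: 40.92
tool_pos: [0.4658, -0.2541, 0.2291]
orientation: [-116.3, 84.5, 12.9]
force: [2.0, -0.1, -0.5]
opening: 0.0661
```

Call:
{"op": "arm_command", "data": {"commands": [0,0,0,-10.5,75,0,0,0,-10.5,75,0,0,0,-10.5,75,0,0,0,-10.5,75,0,0,0,-10.5,75]}}

```text
clock: 41.55
tool_pos: [0.4691, -0.2552, 0.2358]
orientation: [-173.0, 83.8, 10.1]
force: [0.1, 0.2, -0.6]
opening: 0.0654
```

Call:
{"op": "arm_command", "data": {"commands": [0,0,0,-10.5,75,0,0,0,-10.5,75,0,0,0,-10.5,75,0,0,0,-10.5,75,0,0,0,-10.5,75]}}

```text
clock: 42.18
tool_pos: [0.47, -0.2553, 0.2353]
orientation: [133.3, 83.7, 10.1]
force: [0.0, -0.1, 0.8]
opening: 0.0653
```

```bash
python3 - <<'E'
from h import *
state();caps();goto([.598,.148,.24],-93.25)
E
```

```text
t 42.17 tcp [ 470.  -255.3  235.3] zdir -123.03 xax [ 0.1084  0.0194 -0.9939] q [ -9.1   3.9 -19.   -2.4 -61.1  66.9] F [ 0.  -0.1  0.8] M [-0.02  0.34  0.01] op 65.3
top [249 174  24  24] 420 [596.5 148.1] [607.7 157.8] [609.1 159. ]
top [159 306  12  23] 74 [347.4 319.6] [342.4 340.4] [341.8 343. ]
side [321 178  17  16] 168 [ 483.6 -146.2] [ 492. -250.] [ 493.1 -263.4]
side [278 194  18  17] 186 [565.9 -70. ] [ 584.6 -164.2] [ 587.  -176.3]
side [317 198  18  17] 224 [483.3 -62.9] [ 491.7 -156.3] [ 492.7 -168.3]
side [233 257  27  27] 469 [597.  146.2] [619.5  79. ] [622.4  70.3]
shift [  17.  -116.  -406.6] turn -30.0
```

Call:
{"op": "arm_command", "data": {"commands": [0,0,0,-10,75,0,0,0,-10,75,0,0,0,-10,75]}}

```text
clock: 42.65
tool_pos: [0.4703, -0.2554, 0.2351]
orientation: [103.3, 83.6, 10.2]
force: [0.6, -0.3, 0.5]
opening: 0.0655
```

Call:
{"op": "arm_command", "data": {"commands": [0,11.5,-45,0,75,0,11.5,-45,0,75,0,11.5,-45,0,75,0,11.5,-45,0,75,0,11.5,-45,0,75]}}

```text
clock: 43.28
tool_pos: [0.5422, -0.0308, 0.2474]
orientation: [104.1, 83.5, 9.9]
force: [1.8, -0.2, 0.0]
opening: 0.0657
```

Call:
{"op": "arm_command", "data": {"commands": [0,11.5,-45,0,75,0,11.5,-45,0,75,0,11.5,-45,0,75,0,9,-38,0,75,0,0,0,0,75]}}

```text
clock: 43.9
tool_pos: [0.6009, 0.1476, 0.2571]
orientation: [105.4, 83.4, 10.4]
force: [0.8, -0.6, -0.9]
opening: 0.0658
```

```bash
python3 - <<'E'
from h import *
state();goto([.599,.148,.17],-93.25)
E
```

```text
t 43.9 tcp [600.9 147.6 257.1] zdir -94.81 xax [ 0.1123  0.0207 -0.9935] q [ 33.5  10.2 -10.9   2.9 -62.9  50.4] F [ 0.8 -0.6 -0.9] M [-0.13  0.4   0.02] op 65.8
shift [ 86.4 -11.5   2.4] turn -1.6
```

Call:
{"op": "arm_command", "data": {"commands": [45,-9,2,-1.6,75,40,-4,0,0,75,0,0,0,0,75]}}

```text
clock: 44.28
tool_pos: [0.5976, 0.1483, 0.1699]
orientation: [104.4, 83.4, 10.7]
force: [0.4, 0.2, 1.1]
opening: 0.0659
```

```bash
python3 - <<'E'
from h import *
state();goto([.599,.148,.124],-93.25)
E
```

```text
t 44.27 tcp [597.6 148.3 169.9] zdir -93.54 xax [ 0.1136  0.0216 -0.9933] q [ 33.7  13.6 -18.7   3.3 -51.7  50.7] F [0.4 0.2 1.1] M [-0.17  0.38 -0.02] op 65.9
shift [45.7 -3.7  1.5] turn -0.3
```

Call:
{"op": "arm_command", "data": {"commands": [24,-3,1,-0.3,75,21,-3,0,0,75,0,0,0,0,75]}}

```text
clock: 44.65
tool_pos: [0.5996, 0.1485, 0.1294]
orientation: [104.7, 83.0, 11.1]
force: [0.2, 0.1, 0.5]
opening: 0.0656
```

```bash
python3 - <<'E'
from h import *
state();goto([.599,.148,.123],-93.25);w=snapshot("wrist");index(w);capdisc(w)
E
```

```text
t 44.65 tcp [599.6 148.5 129.4] zdir -93.47 xax [ 0.1196  0.0235 -0.9925] q [ 33.7  15.8 -21.8   3.7 -46.   50.3] F [0.2 0.1 0.5] M [-0.12  0.4  -0.  ] op 65.6
shift [ 6.2 -1.3  0.7] turn -0.2
index [333 294  24  22 184] [344.5 304.9] ang 40.3
index [290 354   5   4   6] [292.2 355.8] ang -133.1
290 288 361 | 300 281 364 | 310 277 368 | 318 276 369 | 354 291 355 | 360 300 346 | 366 319 322 | 
pred 27 [320.6 319.8] pred 29 [320.5 322.2]
```

Call:
{"op": "arm_command", "data": {"commands": [6,0.2,0.5,-0.2,65,0.6,0,0,0,40,0.6,0,0,0,40,0.4,0,0,0,40]}}

```text
clock: 45.2
tool_pos: [0.6035, 0.1489, 0.127]
orientation: [105.2, 82.6, 11.8]
force: [-0.6, -0.8, 0.6]
opening: 0.044
```

```bash
python3 - <<'E'
from h import *
state();w=snapshot("wrist");index(w);capdisc(w)
E
```

```text
t 45.2 tcp [603.5 148.9 127. ] zdir -93.26 xax [ 0.1264  0.0265 -0.9916] q [ 33.5  16.1 -21.9   3.9 -45.2  50.5] F [-0.6 -0.8  0.6] M [-0.41  0.62 -0.05] op 44.0
index [336 304  22  15 136] [347.7 312.2] ang 24.7
290 292 354 | 300 287 357 | 310 280 364 | 318 277 369 | 354 282 365 | 360 286 359 | 366 293 354 | 372 302 343 | 
pred 27 [321.6 320.3] pred 29 [321.5 322.6]
```

Call:
{"op": "arm_command", "data": {"commands": [-6,0.7,0,0,40,-8,0.9,0.2,0,40,-14,1.5,0.3,0,40,-18,2,0.3,0,40,-50,3,0,0,40]}}

```text
clock: 45.88
tool_pos: [0.597, 0.1441, 0.2228]
orientation: [104.2, 83.1, 10.8]
force: [1.3, 1.4, -0.8]
opening: 0.0434
```

```bash
python3 - <<'E'
from h import *
state();w=snapshot("wrist");capdisc(w);goto([.583,-.251,.235],-91.84)
E
```

```text
t 45.88 tcp [597.  144.1 222.8] zdir -93.29 xax [ 0.1184  0.0226 -0.9927] q [ 33.5  10.8 -14.9   3.1 -57.9  51.6] F [ 1.3  1.4 -0.8] M [-0.03  0.23  0.03] op 43.4
290 292 353 | 300 287 357 | 310 280 364 | 318 277 369 | 354 282 365 | 360 286 359 | 366 293 354 | 372 302 342 | 
pred 27 [318.  322.5] pred 29 [317.9 325.1] 
shift [-15.    6.2 396.2] turn -1.3
```

Call:
{"op": "arm_command", "data": {"commands": [0,0,44,-0.3,40,0,0,44,-0.3,40,0,0,44,-0.3,40,0,0,44,-0.3,40,0,0,44,0,40]}}

```text
clock: 46.55
tool_pos: [0.5952, -0.0773, 0.2382]
orientation: [103.5, 81.3, 11.8]
force: [1.4, -0.1, -1.6]
opening: 0.0434
```

Call:
{"op": "arm_command", "data": {"commands": [0,0,44,0,40,0,0,44,0,40,0,0,44,0,40,0,0,40,0,40,0,0,0,0,40]}}

```text
clock: 47.18
tool_pos: [0.5918, -0.2591, 0.2418]
orientation: [101.3, 80.7, 9.6]
force: [-0.4, 0.2, -0.9]
opening: 0.0438
```

```bash
python3 - <<'E'
from h import *
state();w=snapshot("wrist");capdisc(w);o,M=tool();T=M[:2,0];t=np.array([579.2,-251.8])-57*T+[14,2.4];print("target",t);goto([*t/1000,.120],-91.84)
E
```

```text
t 47.17 tcp [ 591.8 -259.1  241.8] zdir -91.52 xax [ 0.1599  0.0271 -0.9868] q [ -8.1  12.8  -7.5  -3.2 -60.9  97.8] F [-0.4  0.2 -0.9] M [-0.02  0.61  0.03] op 43.8
290 292 354 | 300 287 358 | 310 279 364 | 318 277 369 | 354 282 365 | 360 286 359 | 366 293 353 | 372 301 344 | 
pred 27 [319.3 320.2] pred 29 [319.2 322.6] 
target [ 584.05816756 -250.95627447]
shift [119.4 -27.5  -3. ] turn 0.4
```

Call:
{"op": "arm_command", "data": {"commands": [45,-18,-1.5,0.4,40,45,-9,0,0,40,28,-2.5,0,0,40]}}

```text
clock: 47.6
tool_pos: [0.5853, -0.2515, 0.1254]
orientation: [100.1, 80.0, 8.2]
force: [-0.4, -0.1, -1.3]
opening: 0.0434
```

```bash
python3 - <<'E'
from h import *
state();w=snapshot("wrist");bottom(w);o,M=tool();T=M[:2,0];t=np.array([579.2,-251.8])-57*T+[14,2.4];print("target",t);goto([*t/1000,.108],-91.84)
E
```

```text
t 47.6 tcp [ 585.3 -251.5  125.4] zdir -91.74 xax [ 0.1717  0.0248 -0.9848] q [ -7.4  17.1 -17.9  -3.8 -45.5  98. ] F [-0.4 -0.1 -1.3] M [-0.16  0.61  0.03] op 43.4
251 298 357 60 | 254 296 358 63 | 257 295 359 59 | 260 293 359 67 | 
D 46 row 230 tool y 23.2; D 46 row 240 tool y 16.5; D 52 row 230 tool y 21.7; D 52 row 240 tool y 14.7; D 58 row 230 tool y 20.1; D 58 row 240 tool y 13.0; D 62 row 230 tool y 19.0; D 62 row 240 tool y 11.8; 
target [ 583.64816944 -250.89377605]
shift [13.5 -2.6  0.6] turn 0.1
```

Call:
{"op": "arm_command", "data": {"commands": [6,-2.5,0.3,0,40,7,-1.2,0.1,0,40,6,-1.1,0.1,0,40]}}

```text
clock: 48.02
tool_pos: [0.5846, -0.2498, 0.1052]
orientation: [100.1, 80.0, 8.3]
force: [0.3, 0.9, -1.5]
opening: 0.0434
```

```bash
python3 - <<'E'
from h import *
state();goto([.5836,-.2509,.095],-91.84)
E
```

```text
t 48.02 tcp [ 584.6 -249.8  105.2] zdir -91.61 xax [ 0.172   0.0252 -0.9848] q [ -7.3  18.3 -19.2  -3.9 -42.9  98.2] F [ 0.3  0.9 -1.5] M [-0.1   0.65  0.1 ] op 43.4
shift [ 9.9 -2.7  1.5] turn 0.2
```

Call:
{"op": "arm_command", "data": {"commands": [5,-2.1,1.2,0.2,40,5,-1,0.2,0,40,5,-1,0.1,0,40]}}

```text
clock: 48.4
tool_pos: [0.5838, -0.251, 0.0902]
orientation: [100.1, 79.9, 8.1]
force: [0.3, -0.0, -0.8]
opening: 0.0434
```

```bash
python3 - <<'E'
from h import *
state();goto([.5836,-.2509,.070],-91.84)
E
```

```text
t 48.4 tcp [ 583.8 -251.    90.2] zdir -91.82 xax [ 0.1742  0.0248 -0.9844] q [ -7.4  19.2 -20.2  -4.1 -40.9  98.3] F [ 0.3 -0.  -0.8] M [-0.15  0.67 -0.01] op 43.4
shift [19.8 -3.7  0.5] turn 0.0
```

Call:
{"op": "arm_command", "data": {"commands": [5,-1.1,0.3,0,40]}}

```text
clock: 48.52
tool_pos: [0.5836, -0.2512, 0.0847]
orientation: [100.1, 79.9, 8.1]
force: [0.4, -0.1, -0.5]
opening: 0.0434
```

```bash
python3 - <<'E'
from h import *
state();goto([.5836,-.2509,.066],-91.84)
E
```

```text
t 48.52 tcp [ 583.6 -251.2   84.7] zdir -91.83 xax [ 0.1743  0.0248 -0.9844] q [ -7.4  19.5 -20.5  -4.2 -40.3  98.4] F [ 0.4 -0.1 -0.5] M [0.26 0.62 0.06] op 43.4
shift [18.4 -3.3  0.3] turn 0.0
```

Call:
{"op": "arm_command", "data": {"commands": [6,-1.1,0.1,0,40,6,-1.1,0,0,40,5,-0.8,0,0,40,0,0,0,0,65,0,0,0,0,65]}}

```text
clock: 49.15
tool_pos: [0.5839, -0.2509, 0.066]
orientation: [100.0, 79.9, 8.0]
force: [-0.2, 0.2, 0.4]
opening: 0.0553
```

Call:
{"op": "arm_command", "data": {"commands": [1,0,0,-10.7,65,0.5,0,0,-10.7,65,0.5,0,0,-10.7,65]}}

```text
clock: 49.52
tool_pos: [0.5848, -0.251, 0.065]
orientation: [67.3, 79.8, 7.9]
force: [1.1, 0.2, 0.8]
opening: 0.0569
```

```bash
python3 - <<'E'
from h import *
state();goto([.5828,-.2513,.064]);w=snapshot("wrist");index(w);capdisc(w)
E
```

```text
t 49.52 tcp [ 584.8 -251.    65. ] zdir -59.76 xax [ 0.1758  0.0243 -0.9841] q [ -7.4  21.  -21.5  -4.4 -37.8 131.2] F [1.1 0.2 0.8] M [0.24 0.42 0.06] op 56.9
shift [ 0.7 -2.  -0.8] 
index [351 316  15   3  30] [359.5 317.3] ang 10.1
290 287 357 | 300 282 364 | 310 278 368 | 318 274 370 | 354 283 359 | 360 288 353 | 366 296 345 | 372 313 314 | 
pred 27 [322.9 320. ] pred 29 [322.9 322.3]
```

Call:
{"op": "arm_command", "data": {"commands": [0.5,-1,-0.3,0,40,0.3,0,0,0,40,0.3,0,0,0,40,0.2,0,0,10.7,40,0.2,0,0,10.7,40]}}

```text
clock: 50.2
tool_pos: [0.5854, -0.2515, 0.0655]
orientation: [88.6, 79.6, 7.4]
force: [0.1, -4.5, 0.8]
opening: 0.0439
```

Call:
{"op": "arm_command", "data": {"commands": [0.2,0,0,10.7,40,0.2,0,0,10.7,40,0.2,0,0,10.7,40,0.2,0,0,10.7,40,0.2,0,0,10.7,40]}}

```text
clock: 50.82
tool_pos: [0.5829, -0.2581, 0.0659]
orientation: [140.1, 79.9, 5.2]
force: [-4.6, -3.5, 6.7]
opening: 0.0435
```

```bash
python3 - <<'E'
from h import *
state();w=snapshot("wrist");index(w);capdisc(w)
E
```

```text
t 50.83 tcp [ 582.9 -258.1   65.9] zdir -134.53 xax [ 0.175   0.0158 -0.9844] q [ -7.8  20.9 -21.7  -3.7 -37.6  55.6] F [-4.6 -3.5  6.7] M [-2.13  2.51 -0.09] op 43.5
index [352 316  14   3  24] [359.9 317.5] ang 9.7
290 290 358 | 300 278 364 | 310 277 368 | 318 274 371 | 354 285 360 | 360 291 355 | 366 300 345 | 
pred 27 [321.1 321.8] pred 29 [321.1 324.2]
```

Call:
{"op": "arm_command", "data": {"commands": [0.2,0,0,10.7,40,0.2,0,0,10.7,40,0.2,0,0,10.7,40]}}

```text
clock: 51.25
tool_pos: [0.578, -0.2606, 0.0659]
orientation: [171.9, 80.4, 4.7]
force: [-6.6, 4.7, 9.8]
opening: 0.0435
```

```bash
python3 - <<'E'
from h import *
state();w=snapshot("wrist");index(w)
E
```

```text
t 51.25 tcp [ 578.  -260.6   65.9] zdir -167.11 xax [ 0.167   0.0137 -0.9859] q [ -8.   20.8 -21.8  -3.4 -38.   23.3] F [-6.6  4.7  9.8] M [0.97 2.78 0.45] op 43.5
index [359 318   6   1   6] [361.5 318. ] ang 8.6
```

Call:
{"op": "arm_command", "data": {"commands": [0.2,0,0,10.7,40,0.2,0,0,10.7,40]}}

```text
clock: 51.55
tool_pos: [0.575, -0.2605, 0.0658]
orientation: [-166.4, 80.6, 5.0]
force: [-5.2, 2.2, 8.9]
opening: 0.0435
```

```bash
python3 - <<'E'
from h import *
state();w=snapshot("wrist");index(w);capdisc(w)
E
```

```text
t 51.55 tcp [ 575.  -260.5   65.8] zdir 171.14 xax [ 0.162   0.014  -0.9867] q [ -8.   20.7 -22.   -3.4 -38.2   1.8] F [-5.2  2.2  8.9] M [0.68 2.36 1.02] op 43.5
index [360 318   5   1   5] [362. 318.] ang 8.5
290 286 357 | 300 280 361 | 310 276 366 | 318 274 370 | 354 283 361 | 360 290 356 | 366 297 348 | 372 314 332 | 
pred 27 [321.2 323.4] pred 29 [321.2 325.8]
```

Call:
{"op": "arm_command", "data": {"commands": [0.2,0,0,10.7,40]}}

```text
clock: 51.72
tool_pos: [0.5739, -0.2611, 0.0658]
orientation: [-156.2, 80.8, 4.6]
force: [-5.4, -6.1, 4.1]
opening: 0.0434
```

```bash
python3 - <<'E'
from h import *
state();w=snapshot("wrist");index(w)
E
```

```text
t 51.73 tcp [ 573.9 -261.1   65.8] zdir 160.52 xax [ 0.1599  0.0129 -0.987 ] q [ -8.   20.7 -22.1  -3.3 -38.3  -8.8] F [-5.4 -6.1  4.1] M [-2.56  2.42  0.81] op 43.4
index [353 316  10   3  19] [358.2 317.4] ang 10.4
```

Call:
{"op": "arm_command", "data": {"commands": [0.2,0,0,10.7,40]}}

```text
clock: 51.9
tool_pos: [0.5716, -0.2626, 0.0652]
orientation: [-145.9, 81.0, 4.1]
force: [-8.1, -10.1, 4.0]
opening: 0.0439
```

```bash
python3 - <<'E'
from h import *
state();w=snapshot("wrist");index(w)
E
```

```text
t 51.9 tcp [ 571.6 -262.6   65.2] zdir 149.72 xax [ 0.1557  0.0113 -0.9877] q [ -8.1  20.7 -22.2  -3.1 -38.4 -19.5] F [ -8.1 -10.1   4. ] M [-3.81  3.91  0.6 ] op 43.9
index [353 317   5   2   7] [355.1 317.7] ang 10.7
```

Call:
{"op": "arm_command", "data": {"commands": [0.2,0,0,10.7,40]}}

```text
clock: 52.08
tool_pos: [0.5678, -0.2642, 0.0644]
orientation: [-135.4, 81.4, 3.9]
force: [-12.0, -5.7, 9.1]
opening: 0.0428
```

```bash
python3 - <<'E'
from h import *
state();w=snapshot("wrist");index(w);capdisc(w)
E
```

```text
t 52.08 tcp [ 567.8 -264.2   64.4] zdir 138.94 xax [ 0.149   0.0101 -0.9888] q [ -8.3  20.7 -22.3  -2.9 -38.6 -30.3] F [-12.   -5.7   9.1] M [-1.97  4.63  0.64] op 42.8
index [282 280  68  28 288] [314.6 287.8] ang 101.5
index [351 291   5   7  17] [353.2 294.6] ang 43.3
index [359 301   2   3   5] [359.4 302.2] ang 30.2
290 303 340 | 300 307 333 | 310 289 352 | 318 279 355 | 354 275 369 | 360 276 369 | 366 279 365 | 372 283 361 | 
pred 27 [323.4 323.3] pred 29 [323.4 325.7]
```

The tool is walking off the cap, so tightness is unclear. I'll release, rise and re-centre at a better wrist angle for a clean check.

Call:
{"op": "arm_command", "data": {"commands": [0,0,0,0,75,0,0,0,0,75,-45,0,0,0,75,0,0,0,10.7,75,0,0,0,10.7,75]}}

```text
clock: 52.75
tool_pos: [0.5607, -0.2651, 0.1093]
orientation: [-112.5, 81.4, 3.9]
force: [0.0, -0.3, -0.1]
opening: 0.0656
```

```bash
python3 - <<'E'
from h import *
state();caps();w=snapshot("wrist");o,M=tool();t=np.array([579.5,-251.8])/1000+.019*M[:2,0]
goto([*t,.064],None);goto([*t,o["tool_pos"][2]],None)
for st,ce,_ in blobs(mask(w,*OR),300): print("wrist",st,ce,np.round(onz(w,*ce,.088)*1000,1))
E
```

```text
t 52.75 tcp [ 560.7 -265.1  109.3] zdir 116.21 xax [ 0.1484  0.0102 -0.9889] q [ -8.5  17.1 -20.6  -2.6 -44.  -53.3] F [ 0.  -0.3 -0.1] M [0.04 0.36 0.01] op 65.6
top [455 242  19  15] 132 [ 479.2 -239.3] [ 482.8 -254.6] [ 483.3 -256.6]
top [159 306  12  23] 80 [347.1 319.7] [342.2 340.5] [341.5 343.2]
side [285 176  18  13] 153 [ 562.3 -149.9] [ 580.6 -254.2] [ 582.9 -267.6]
side [321 178  17  16] 175 [ 483.5 -145.5] [ 491.9 -249.1] [ 493.  -262.5]
side [278 195  18  16] 186 [565.5 -68.1] [ 584.1 -162.1] [ 586.5 -174.3]
side [317 198  18  17] 223 [483. -63.] [ 491.3 -156.3] [ 492.4 -168.4]
shift [ 48. -19.   5.] 
shift [  3.3 -25.2   2.4] 
wrist [372 135  87  73 779] [401.29139923 154.68164313] [ 482.  -263.3   88. ]
wrist [ 502  211  103   75 2139] [535.24076671 237.00701262] [ 486.6 -178.1   88. ]
wrist [ 300  265   74   51 1253] [337.80446927 281.80766161] [ 561.1 -257.    88. ]
```

Call:
{"op": "arm_command", "data": {"commands": [0,-25,2.4,0,75,0,0,0,10.7,75,20,1,0,0,75,0,0,0,0,75]}}

```text
clock: 53.4
tool_pos: [0.5875, -0.2498, 0.0921]
orientation: [-103.0, 81.4, 3.8]
force: [0.2, 0.9, -0.0]
opening: 0.0653
```

```bash
python3 - <<'E'
from h import *
state();w=snapshot("wrist");o,M=tool();t=np.array([579.5,-251.8])/1000+.019*M[:2,0]
goto([*t,.064],None)
E
```

```text
t 53.4 tcp [ 587.5 -249.8   92.1] zdir 106.71 xax [ 0.1488  0.0099 -0.9888] q [ -6.5  19.7 -19.6  -2.3 -42.3 -65.1] F [ 0.2  0.9 -0. ] M [0.02 0.38 0.02] op 65.3
shift [28.1 10.3  1.3]
```

Call:
{"op": "arm_command", "data": {"commands": [14,5,1,0,75,14,5,0,0,75,0,0,0,0,75]}}

```text
clock: 53.82
tool_pos: [0.5829, -0.2517, 0.0631]
orientation: [-103.5, 81.3, 3.5]
force: [0.4, -0.7, -0.2]
opening: 0.0655
```

```bash
python3 - <<'E'
from h import *
state();w=snapshot("wrist");o,M=tool();t=np.array([579.5,-251.8])/1000+.019*M[:2,0]
goto([*t,.064],None);index(w);capdisc(w)
E
```

```text
t 53.83 tcp [ 582.9 -251.7   63.1] zdir 106.85 xax [ 0.1515  0.0092 -0.9884] q [ -6.8  21.3 -21.7  -2.5 -38.4 -64.4] F [ 0.4 -0.7 -0.2] M [ 0.01  0.37 -0.01] op 65.5
shift [-0.4  1.   0.5] 
index [331 299  12  20 161] [336.3 308.6] ang 47.2
290 288 365 | 300 285 370 | 310 286 375 | 318 281 375 | 354 293 369 | 360 301 361 | 366 315 346 | 
pred 27 [322.9 325.9] pred 29 [322.9 328.3]
```

Call:
{"op": "arm_command", "data": {"commands": [0,2,1.5,0,60,0,0,0,0,40,0.3,0,0,0,40,0.3,0,0,0,40]}}

```text
clock: 54.38
tool_pos: [0.5819, -0.2512, 0.0643]
orientation: [-103.9, 81.1, 3.1]
force: [-0.9, 0.5, 1.0]
opening: 0.0437
```

```bash
python3 - <<'E'
from h import *
state();w=snapshot("wrist");index(w);capdisc(w)
E
```

```text
t 54.38 tcp [ 581.9 -251.2   64.3] zdir 106.87 xax [ 0.1544  0.0084 -0.988 ] q [ -6.7  21.1 -22.   -2.4 -38.2 -64.5] F [-0.9  0.5  1. ] M [0.33 0.71 0.06] op 43.7
index [323 299  11  20 155] [327.9 308.4] ang 69.3
290 282 357 | 300 278 361 | 310 277 368 | 318 276 367 | 354 287 360 | 360 295 352 | 366 311 337 | 
pred 27 [323.6 323.9] pred 29 [323.6 326.3]
```

Call:
{"op": "arm_command", "data": {"commands": [0.2,0,0,10.7,40]}}

```text
clock: 54.55
tool_pos: [0.5806, -0.2507, 0.0639]
orientation: [-92.7, 81.2, 3.4]
force: [-7.6, 6.0, 8.3]
opening: 0.0433
```

```bash
python3 - <<'E'
from h import *
state();w=snapshot("wrist");index(w)
E
```

```text
t 54.55 tcp [ 580.6 -250.7   63.9] zdir 96.14 xax [ 0.1519  0.0091 -0.9884] q [ -6.7  21.1 -22.   -2.5 -38.3 -75.3] F [-7.6  6.   8.3] M [2.29 3.03 1.35] op 43.3
index [323 299  10  20 152] [327.4 308.6] ang 70.6
```

Call:
{"op": "arm_command", "data": {"commands": [0.2,0,0,10.7,40]}}

```text
clock: 54.72
tool_pos: [0.5796, -0.2501, 0.0637]
orientation: [-81.9, 81.3, 3.6]
force: [-2.1, 2.3, 3.8]
opening: 0.0435
```

```bash
python3 - <<'E'
from h import *
state();w=snapshot("wrist");index(w)
E
```

```text
t 54.73 tcp [ 579.6 -250.1   63.7] zdir 85.56 xax [ 0.1503  0.0094 -0.9886] q [ -6.6  21.  -22.1  -2.5 -38.4 -86.1] F [-2.1  2.3  3.8] M [0.91 0.66 1.13] op 43.5
index [318 301   9  18 138] [322.  309.5] ang 90.0
```

Call:
{"op": "arm_command", "data": {"commands": [0.2,0,0,10.7,40]}}

```text
clock: 54.9
tool_pos: [0.5783, -0.2495, 0.0633]
orientation: [-70.9, 81.5, 3.8]
force: [-3.0, 3.7, 4.3]
opening: 0.0435
```

```bash
python3 - <<'E'
from h import *
state();w=snapshot("wrist");index(w);capdisc(w)
E
```

```text
t 54.9 tcp [ 578.3 -249.5   63.3] zdir 74.94 xax [ 0.1478  0.0099 -0.989 ] q [ -6.6  21.  -22.2  -2.5 -38.5 -96.8] F [-3.   3.7  4.3] M [0.75 1.24 1.1 ] op 43.5
index [311 305  11  14 103] [316.1 311.9] ang 116.0
290 285 323 | 300 284 355 | 310 283 369 | 318 280 372 | 354 283 365 | 360 287 359 | 366 296 352 | 372 312 336 | 
pred 27 [324.7 323.5] pred 29 [324.8 325.9]
```

Bottle D's cap slips steadily at 1.1–1.35 N m, so it is tight. I'll release, back off and run the final check.

Call:
{"op": "arm_command", "data": {"commands": [0,0,0,0,75,0,0,0,0,75,-45,6,0,0,75,-55,8,0,0,75,-50,8,0,0,75]}}

```text
clock: 55.58
tool_pos: [0.5334, -0.2449, 0.2072]
orientation: [-69.8, 81.9, 4.5]
force: [1.7, -0.1, 0.8]
opening: 0.066
```

Call:
{"op": "arm_command", "data": {"commands": [0,15,50,0,75,0,15,50,0,75,0,15,50,0,75,0,15,50,0,75,0,15,50,0,75]}}

```text
clock: 56.2
tool_pos: [0.5317, 0.019, 0.2163]
orientation: [-70.4, 81.1, 3.7]
force: [1.3, 0.0, -0.4]
opening: 0.0658
```

```bash
python3 - <<'E'
from h import *
state();caps();pointer()
t=snapshot("top")["frame"];s=snapshot("side")["frame"]
a=cv2.resize(t[150:350,140:540],(800,400),interpolation=2)
b=cv2.resize(s[160:260,240:400],(320,200),interpolation=2);c=cv2.resize(s[340:440,150:310],(320,200),interpolation=2)
im=np.zeros((600,800,3),np.uint8);im[:400]=a;im[400:,:320]=b;im[400:,320:640]=c;cv2.imwrite("pics/fin.png",im)
E
```

```text
t 56.2 tcp [531.7  19.  216.3] zdir 74.32 xax [ 0.1541  0.01   -0.988 ] q [  25.7    1.9  -26.8    4.1  -53.1 -133.8] F [ 1.3  0.  -0.4] M [-0.04  0.22  0.02] op 65.8
top [407 188  23  23] 366 [ 573.9 -150.8] [ 583.6 -160.5] [ 584.8 -161.7]
top [452 190  23  23] 383 [ 571.  -235.1] [ 580.5 -250.2] [ 581.8 -252.2]
top [405 234  23  22] 361 [ 489.3 -148.5] [ 493.6 -158. ] [ 494.1 -159.2]
top [450 234  24  23] 384 [ 488.3 -232.3] [ 492.5 -247.2] [ 493.  -249.2]
side [321 178  17  16] 182 [ 483.1 -144.5] [ 491.4 -248.1] [ 492.5 -261.4]
side [317 198  18  17] 234 [483.  -62.2] [ 491.3 -155.4] [ 492.4 -167.5]
top red 8 shaker xy [26.1 98.8]
top green 10 shaker xy [ 27.3 117.2]
side red 6 shaker xy [25.8 97.3]
side green 25 shaker xy [ 25.2 117.4]
```

View pics/fin.png

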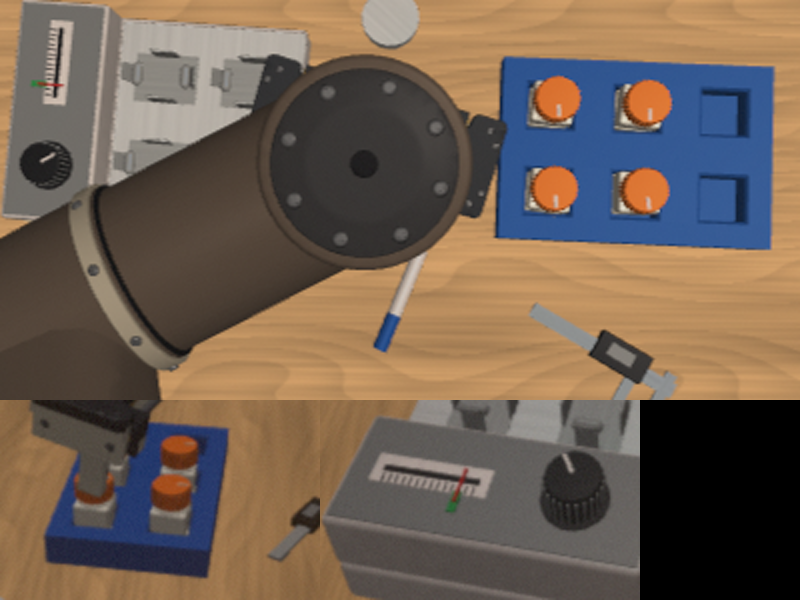

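The last picture shows all four bottles upright in their own wells. Their cap marks all point the same way, the clamps I can see are empty, and the pointer is level with the green mark.

```bash
python3 -c "
from plant import *
print(close_job())"
```

```text
the job is handed in; nothing more can be done
None
```

I turned the speed knob back first. Then I stood the four bottles present (three from the shaker clamps, plus bottle E from the bench) upright in the blue rack, screwed their caps down, and handed in at about 56 s of robot time.

**Last checks**
- **Speed pointer:** it stands on the green mark to within about 1 mm in both camera views.
- **Bottles:** the final top view shows all four upright, each in its own well. The robot's arm hid one clamp in that view, but both bottles from that side had already been moved.
- **Caps:** each was turned until it stopped following the jaws, slipping in them at about 0.9–1.3 N m against the 0.05 N m it takes to turn. The white marks on all four caps end up pointing the same way. For the first and last bottles I re-gripped the cap and the slip came straight away or within one step; the other two had no second check.

**What went wrong on the way**
- **First bottle:** it jammed on the rim of its well at the first try, so I lifted it out and put it in again.
- **Bottle E:** it had been knocked a few centimetres aside during the run, so I located it again before picking it up.
- **Tool tilt:** the tool drifted to about 10° of tilt by the last bottle, and I allowed for it in the grasps and placings.
- **Last cap:** the jaws walked sideways off it while tightening, so I re-centred and tightened it again.
- **Other things on the table:** I did not touch any knowingly, but I did not measure them at the end. The arm hid part of the bench in the last picture.

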